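# Line up the display stones by height

### The arm

A 6-joint arm with a two-finger parallel gripper is mounted at the origin on a cart in front of the work surface, level with it; the furniture and walls round the work are solid. World frame = base frame: x ahead of the robot, y to its left, z up, the work surface at z = 0. Lengths are in m, angles in rad, forces in N, time in s.
With the tool pointing down it reaches from about 0.35 to 0.975 m from the base axis. Payload 4.9 kg.
Tool frame: the origin (TCP) lies at the very end of the fingers, on their centre line; the grasp point (between the pads) lies 19 mm behind it; x points along the fingers, y is the direction in which the jaws open and shut, and the axes are right-handed (so a half turn about x gives the same grasp; the last joint's range is limited). The gripper opens to 85 mm and grips with 20 to 120 N. Pads are 22 mm wide; open, the fingers measure 114 mm over their backs; the gripper's body (76 mm by 85 mm) begins 54 mm behind the grasp point. The pads swing forward as they close: fully open they stand 13 mm farther back than shut.
Start: joints at [-1.386, 0.053, 1.613, -0, 1.476, -0.119], TCP at [0.187, -0.596, 0.231] pointing down, gripper open.
Joint ranges: [-3.01, 3.01], [-1.01, 2.22], [0.06, 2.58], [-1.02, 4.17], [0.09, 2.62], [-3.14, 3.14]. Speed limits (rad/s): [2.57, 2.57, 3.14, 3.14, 3.14, 3.14].

### API

Orientations are given as a rotation vector (axis times angle).
In Python, from station import ctrl gives the robot as it stands. The module is installed in compiled form; this text tells all that it offers.
- The arm moves only by the shell command python3 -m handwheel 'ROWS' [FORCE]. ROWS is JSON, one flat list of numbers, 7 for each row, row after row: the opening, from 0 (shut) to 1 (fully open), then the shift along the tool's x, y, z in m, then the turn, a rotation vector about the tool's x, y, z in degrees. A call has 1 to 12 rows; each row is the pose to reach, as a shift and turn from the pose commanded when the call began, along the tool's axes at that moment; what a row does not reach only later rows make up. A row lasts 1/12 s, in which the tool goes at most 41.7 mm and 7.16 degrees, less where a joint would pass 70% of its speed; a pose out of reach is approached as far as the arm can. A call with a gripper value outside its range is refused whole. The fingers move at their own pace and stop on an object; FORCE is the grip in N (left out, the last holds). Time passes only in rows, so rows that repeat a pose let the fingers close. It gives the time, the measured TCP pose, the force and the opening at its end, in the units of the state.
- ctrl.get_obs(): the state, without advancing time (a new reading comes with each control period).
- ctrl.get_image(name): name is "scene" or "top" or "wrist"; returns (picture, depth): 384x512x3 uint8, blue, green, red; 384x512 float32, m along the optical axis (not along the pixel's ray), 0 where there is no reading.
- ctrl.camera_params(name): a dict with "fov_y" (degrees; the focal length in pixels is half the picture's height over the tangent of half this angle, whatever the lens; pixels are square), "cx", "cy" (the principal point, pixels), "R" (3x3) and "t" (3): a world point X has camera coordinates R X + t; the wrist camera has in their place "hand_eye" (4x4, takes a point from camera to tool coordinates, whose origin is the TCP and whose axes are the tool frame's). Camera axes: x right, y down, z forward; pixel columns grow to the right and rows downward; lengths in m; the calibration is good to about 2 mm. The wrist camera is an equidistant fisheye: a pixel r from the principal point sees the ray r / f radians off the axis. A picture is of the moment at which its call begins: read the wrist's pose just before it. camera_params takes no time and is no camera call.
- ctrl.finish_job(): hands the job in, once; it reports no verdict.
The state is a dict: "t": time; "q": joint angles; "dq": joint speeds; "effort": joint torques, N m; "tool_pos": TCP position; "tool_rot": TCP orientation; "contact_force": force on the tool from outside, world axes, zero at the start; "wrist_torque": the same for the moment, N m; "opening": finger opening in m.
Only numpy, scipy, OpenCV 4.12 (cv2) and the standard library are available. Lean on these libraries where they do the work, as an engineer would, in place of code of your own. Each camera call takes 0.05 s, during which the arm holds its last target.

### The job

Line up the four stones that lie on the bare white table (not those in the sand picture at the left) in order of height on the row of four wooden stands, one to a stand: the tallest on the stand next to the corked jar, then each lower than the one before, the lowest next to the glass dish. Stand each stone upright as you found it, in the middle of its stand, and leave the jar and the dish where they are.

Things in the scene. Friction and masses are not known exactly. Their poses are not given: they have to be found in the camera images.
- tall_stone_mid (a point): The tallest stone: an upright split grey stone, 114 mm high, 46 mm thick along its own x (grip it across x) and 69 mm along its own y. About 0.24 kg. It narrows upwards: 35 to 40 mm thick 80 mm up, a good height to grip (lower down its top may meet the palm). The point is the centre of its bounding box, half-way up; z is up. It stands on its broad foot on the table at the start and is to stand the same way up on its stand. 
- rough_stone_mid (a point): The second tallest stone: a craggy grey-green block, 85 mm high, 59 mm thick along its own x (grip it across x) and 91 mm along its own y. About 0.22 kg. Grip it about 50 mm up, where it is about 55 mm thick. The point is the centre of its bounding box, half-way up; z is up. It stands on its broad foot on the table at the start and is to stand the same way up on its stand. 
- spur_stone_mid (a point): The third tallest stone: a low grey ridge, 36 mm high, 30 mm along its own x (grip it across x) and 82 mm along its own y, narrowing to a crest: grip it low, its flanks are steep only up to 20 mm. About 0.07 kg. The point is the centre of its bounding box, half-way up; z is up. It stands on its broad foot on the table at the start and is to stand the same way up on its stand. 
- brown_stone_mid (a point): The lowest stone: a flat brown rock, 24 mm high, 30 mm along its own x (grip it across x) and 60 mm along its own y, domed: grip it low, its flanks are steep only up to 13 mm. About 0.04 kg. The point is the centre of its bounding box, half-way up; z is up. It stands on its broad foot on the table at the start and is to stand the same way up on its stand. 
- stand_1_top (a point): First of a row of four alike low wooden display stands with a grey felt top, counted from the left (+y) end of the row. 100 mm across the row (its own x), 70 mm along the row (its own y, which runs towards the left end), 14 mm high, fixed to the table; neighbours are about 100 mm apart centre to centre. The point is the centre of the felt top, 14 mm above the table.
- stand_2_top (a point): Second of a row of four alike low wooden display stands with a grey felt top, counted from the left (+y) end of the row. 100 mm across the row (its own x), 70 mm along the row (its own y, which runs towards the left end), 14 mm high, fixed to the table; neighbours are about 100 mm apart centre to centre. The point is the centre of the felt top, 14 mm above the table.
- stand_3_top (a point): Third of a row of four alike low wooden display stands with a grey felt top, counted from the left (+y) end of the row. 100 mm across the row (its own x), 70 mm along the row (its own y, which runs towards the left end), 14 mm high, fixed to the table; neighbours are about 100 mm apart centre to centre. The point is the centre of the felt top, 14 mm above the table.
- stand_4_top (a point): Fourth of a row of four alike low wooden display stands with a grey felt top, counted from the left (+y) end of the row. 100 mm across the row (its own x), 70 mm along the row (its own y, which runs towards the left end), 14 mm high, fixed to the table; neighbours are about 100 mm apart centre to centre. The point is the centre of the felt top, 14 mm above the table.
- corked_jar_mid (a point): Small clear powder jar with a cork stopper, 44 mm across, 70 mm high, loose, standing about 95 mm beyond the middle of one end stand (either end, changing from start to start); the point is its centre, 35 mm up. It tells which end the tallest stone goes to.
- round_dish_mid (a point): Small round open glass dish, 55 mm across, 19 mm high, loose, standing about 95 mm beyond the other end of the row; the point is its centre, half-way up. A fixed wooden drawer chest, 194 mm high, stands behind the row (x 0.63 to 0.86, y -0.30 to -0.02): carry the stones past in front of it.
There are look-alikes about, which are no part of the job. What is shaped like the part that bears spur_stone_mid but yellow is not meant.

How it is judged:
By the outcome, as a careful person would: the job done as asked, in the order asked, and still so for the second after the job is handed in, with the robot touching nothing.
It also fails if it takes over 112 s, if anything falls off the work surface, if the arm or the gripper's body presses on something with over 40 N, if the wrist force passes 120 N, or if a joint passes its speed limit or range.

## Working session

There is one attempt and no reset: what is moved stays moved. The work goes in short steps, Python scripts to look and compute and a shell command to move; the robot and the scene stay as the last step left them, time stands still between calls to the robot, and variables do not carry over. Pictures are saved under pics/ and viewed, and the job is handed in when it is done.

```bash
mkdir -p pics; cat > h.py <<'E'
import numpy as np, cv2
from station import ctrl
from scipy.spatial.transform import Rotation as R
def pose():
    o=ctrl.get_obs(); return np.array(o['tool_pos']),R.from_rotvec(o['tool_rot'])
E
python3 - <<'E'
from h import *
o=ctrl.get_obs()
for k,v in o.items(): print(k,np.round(v,4))
print(R.from_rotvec(o['tool_rot']).as_matrix().round(3))
for n in ['scene','top','wrist']:
    im,d=ctrl.get_image(n); cv2.imwrite(f'pics/{n}0.png',im); np.save(f'pics/{n}0.npy',d)
    print(n,{k:np.round(v,4).tolist() for k,v in ctrl.camera_params(n).items()})
E
```

```text
t 0.0
q [-1.386   0.0534  1.6143 -0.      1.4759 -0.119 ]
dq [-0.0009 -0.0005 -0.0011 -0.0019  0.0002 -0.0002]
effort [-1.00000e-04 -3.93676e+01 -3.70177e+01 -0.00000e+00  7.00000e-03
 -0.00000e+00]
tool_pos [ 0.1868 -0.5958  0.23  ]
tool_rot [ 2.0586  0.3173 -2.0588]
contact_force [ 0.1927 -0.1535 -0.2286]
wrist_torque [0.0098 0.0409 0.013 ]
opening 0.0856
[[-0.     0.299 -0.954]
 [ 0.002 -0.954 -0.299]
 [-1.    -0.002 -0.   ]]
scene {'fov_y': 52.0438, 'cx': 257.7044, 'cy': 193.7727, 'R': [[-0.7121, -0.7016, 0.0243], [-0.3827, 0.359, -0.8513], [0.5886, -0.6155, -0.5242]], 't': [0.4509, 0.2391, 1.1768]}
top {'fov_y': 52.1845, 'cx': 253.5883, 'cy': 194.8395, 'R': [[0.0298, -0.9995, -0.0102], [-0.9973, -0.0291, -0.0669], [0.0665, 0.0122, -0.9977]], 't': [0.1069, 0.5456, 1.2112]}
wrist {'fov_y': 65.7065, 'cx': 255.6489, 'cy': 191.9337, 'hand_eye': [[0.0005, -0.2742, 0.9617, -0.1435], [1.0, -0.0, -0.0005, 0.0005], [0.0001, 0.9617, 0.2742, -0.0699], [0.0, 0.0, 0.0, 1.0]]}
```

View pics/top0.png

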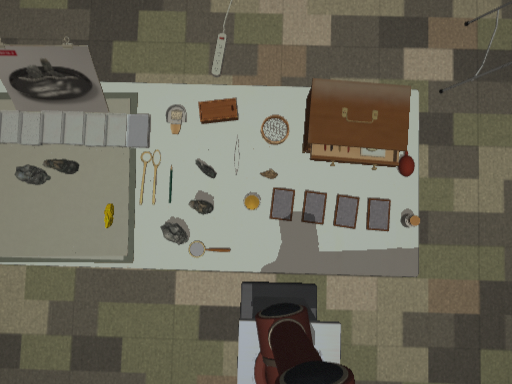

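View pics/scene0.png

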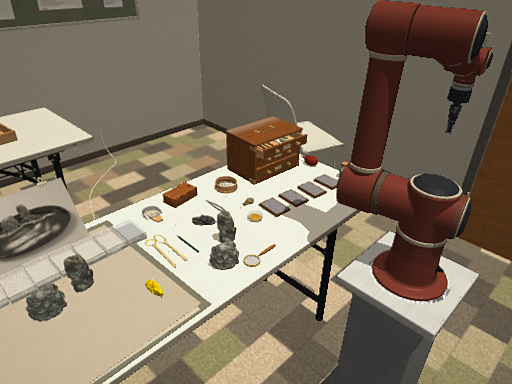

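```bash
python3 -c "
import cv2
im=cv2.imread('pics/top0.png');cv2.imwrite('pics/top0b.png',cv2.resize(im[100:330,150:420],None,fx=2.6,fy=2.6,interpolation=cv2.INTER_CUBIC))"
```

```text
(no output)
```

View pics/top0b.png

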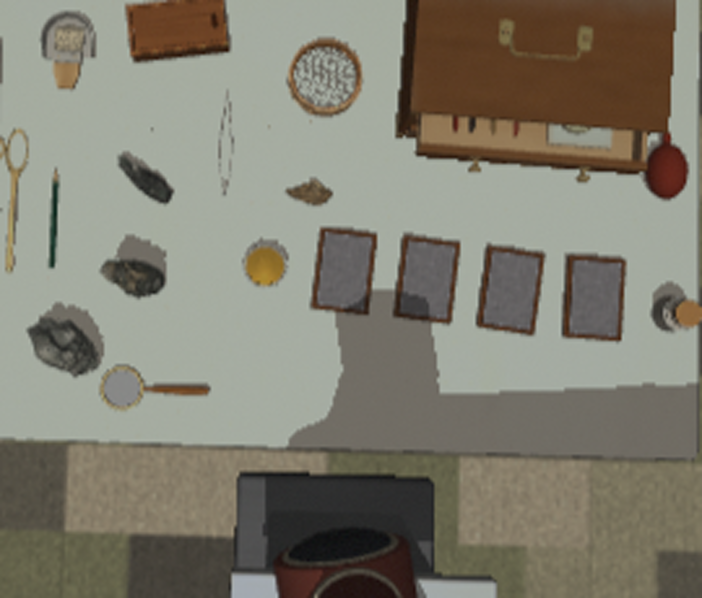

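The top view shows the jar at (410,219), right (-y) end, and the dish at (252,201), left end. That gives tall→stand 4, rough→3, spur→2 and brown→1. On bare table, the dark ridge at (206,168) is the spur candidate, (202,206) tall, (175,232) rough, and (269,174) brown. The yellow ridge at (109,215) lies in the sand and is the look-alike.

```bash
cat >> h.py <<'E'
def cloud(n,d):
    p=ctrl.camera_params(n); f=192/np.tan(np.radians(p['fov_y'])/2)
    v,u=np.mgrid[0:384,0:512]
    C=np.stack([(u-p['cx'])/f*d,(v-p['cy'])/f*d,d],-1)
    W=(C-np.array(p['t']))@np.array(p['R']); W[d==0]=np.nan
    return W
E
python3 - <<'E'
from h import *
for n in ['top','scene']:
    W=cloud(n,np.load(f'pics/{n}0.npy')); im=cv2.imread(f'pics/{n}0.png')
    x,y,z=W[...,0],W[...,1],W[...,2]
    tab=(abs(z)<.01)&(x>.3)&(x<.8)&(abs(y)<.3); print(n,'table z',np.median(z[tab]))
    m=((z>.006)&(z<.25)&(x>.25)&(x<.85)&(y>-.45)&(y<.50)).astype(np.uint8)
    k,l,s,c=cv2.connectedComponentsWithStats(m)
    for i in range(1,k):
        if s[i,4]<25: continue
        q=W[l==i]; r=cv2.minAreaRect(q[:,:2].astype(np.float32)*1000)
        print(n,c[i].round(),s[i,4],'ctr',q.mean(0).round(3),'zmax %.3f'%q[:,2].max(),'rect',np.round(r[0]),np.round(r[1]),round(r[2]),im[l==i].mean(0).round())
E
```

```text
top table z -0.0005452030970262483
top [358. 124.] 8491 ctr [ 0.737 -0.163  0.17 ] zmax 0.196 rect [ 732. -199.] [354. 235.] 90 [47. 70. 96.]
top [218. 110.] 832 ctr [0.805 0.243 0.035] zmax 0.045 rect [808. 244.] [ 64. 118.] 8 [ 38.  65. 102.]
top [172. 109.] 49 ctr [0.812 0.392 0.012] zmax 0.019 rect [806. 392.] [35. 68.] 32 [ 97. 103. 104.]
top [175. 121.] 151 ctr [0.773 0.381 0.008] zmax 0.014 rect [772. 381.] [76. 36.] 3 [102. 126. 139.]
top [143. 130.] 434 ctr [0.736 0.48  0.025] zmax 0.033 rect [737. 481.] [104.  37.] 0 [118. 119. 118.]
top [275. 129.] 268 ctr [0.753 0.063 0.019] zmax 0.036 rect [752.  63.] [89. 86.] 5 [ 79. 102. 122.]
top [206. 169.] 166 ctr [0.62  0.275 0.024] zmax 0.038 rect [621. 281.] [78. 28.] 64 [53. 58. 58.]
top [142. 182.] 64 ctr [0.573 0.478 0.01 ] zmax 0.014 rect [572. 478.] [  7. 106.] 85 [ 97. 140. 155.]
top [269. 174.] 98 ctr [0.611 0.075 0.013] zmax 0.024 rect [614.  77.] [50. 29.] 66 [64. 84. 98.]
top [154. 188.] 32 ctr [0.557 0.441 0.009] zmax 0.019 rect [557. 441.] [54.  6.] 2 [100. 145. 159.]
top [282. 204.] 704 ctr [0.518 0.033 0.013] zmax 
[... 2320 characters left out ...]
521 0.129 0.012] zmax 0.022 rect [521. 125.] [54. 68.] 19 [124. 177. 199.]
scene [225. 243.] 1120 ctr [0.44  0.341 0.052] zmax 0.118 rect [492. 275.] [ 87. 301.] 39 [77. 89. 91.]
scene [203. 219.] 173 ctr [0.617 0.286 0.02 ] zmax 0.037 rect [616. 284.] [79. 25.] 57 [64. 73. 74.]
scene [135. 228.] 249 ctr [0.723 0.483 0.026] zmax 0.034 rect [734. 483.] [ 34. 108.] 90 [181. 191. 193.]
scene [174. 249.] 56 ctr [0.566 0.442 0.009] zmax 0.013 rect [565. 443.] [ 10. 121.] 88 [119. 197. 227.]
scene [163. 254.] 68 ctr [0.57  0.479 0.009] zmax 0.014 rect [572. 479.] [ 10. 139.] 86 [117. 194. 227.]
scene [257. 256.] 160 ctr [0.365 0.277 0.009] zmax 0.014 rect [367. 259.] [ 50. 131.] 5 [125. 165. 193.]
```

```bash
cat >> h.py <<'E'
def yaw(): 
    p,r=pose(); y=r.as_matrix()[:,1]; return np.degrees(np.arctan2(y[1],y[0]))
def row(*wps):
    "wps: x,y,z,jaw angle deg; prints shift (mm) and turn about tool x"
    p,r=pose(); print('at',p.round(4),'yaw %.1f'%yaw(), 't %.2f'%ctrl.get_obs()['t'])
    for w in wps:
        s=r.inv().apply(np.array(w[:3])-p)
        Rt=np.column_stack([[0,0,-1],[np.cos(np.radians(w[3])),np.sin(np.radians(w[3])),0],[0,0,0]]); Rt[:,2]=np.cross(Rt[:,0],Rt[:,1])
        tv=(r.inv()*R.from_matrix(Rt)).as_rotvec(degrees=True)
        print(w,'->',s.round(4),tv.round(1))
E
python3 -c "
from h import *
row((.42,-.1,.3,-50),(.53,.3,.32,-30))"
```

```text
at [ 0.1869 -0.5959  0.2303] yaw -72.6 t 0.15
(0.42, -0.1, 0.3, -50) -> [-0.0689 -0.4036 -0.3708] [-22.6  -0.    0.1]
(0.53, 0.3, 0.32, -30) -> [-0.0883 -0.7524 -0.5954] [-42.6  -0.    0.1]
```

```bash
W1='1,-0.07,-0.404,-0.371,-22.6,0,0'; python3 -m handwheel '[1,-0.07,-0.404,-0.371,-22.6,0,0, 1,-0.07,-0.404,-0.371,-22.6,0,0, 1,-0.07,-0.404,-0.371,-22.6,0,0, 1,-0.07,-0.404,-0.371,-22.6,0,0, 1,-0.07,-0.404,-0.371,-22.6,0,0, 1,-0.07,-0.404,-0.371,-22.6,0,0, 1,-0.07,-0.404,-0.371,-22.6,0,0, 1,-0.07,-0.404,-0.371,-22.6,0,0, 1,-0.07,-0.404,-0.371,-22.6,0,0, 1,-0.07,-0.404,-0.371,-22.6,0,0, 1,-0.07,-0.404,-0.371,-22.6,0,0, 1,-0.07,-0.404,-0.371,-22.6,0,0]'
python3 -c "
from h import *
row((.53,.3,.32,-30))"
```

```text
t: 1.15
tool_pos: [0.398, -0.1454, 0.2948]
tool_rot: [1.817, 0.66, -1.816]
contact_force: [0.6, -1.2, 0.3]
opening: 0.0857
at [ 0.398  -0.1454  0.2948] yaw -50.0 t 1.15
(0.53, 0.3, 0.32, -30) -> [-0.0253 -0.2565 -0.3874] [-20.  -0.  -0.]
```

```bash
python3 -m handwheel '[1,-0.025,-0.256,-0.387,-20,0,0, 1,-0.025,-0.256,-0.387,-20,0,0, 1,-0.025,-0.256,-0.387,-20,0,0, 1,-0.025,-0.256,-0.387,-20,0,0, 1,-0.025,-0.256,-0.387,-20,0,0, 1,-0.025,-0.256,-0.387,-20,0,0, 1,-0.025,-0.256,-0.387,-20,0,0, 1,-0.025,-0.256,-0.387,-20,0,0, 1,-0.025,-0.256,-0.387,-20,0,0, 1,-0.025,-0.256,-0.387,-20,0,0, 1,-0.025,-0.256,-0.387,-20,0,0, 1,-0.025,-0.256,-0.387,-20,0,0]'
cat >> h.py <<'E'
def wrist(name):
    p,r=pose(); im,d=ctrl.get_image('wrist'); cv2.imwrite(f'pics/{name}.png',im)
    c=ctrl.camera_params('wrist'); f=192/np.tan(np.radians(c['fov_y'])/2)
    v,u=np.mgrid[0:384,0:512]; a=(u-c['cx']); b=(v-c['cy']); rr=np.hypot(a,b)+1e-9; th=rr/f
    t=np.tan(th)/rr; C=np.stack([a*t*d,b*t*d,d],-1)
    H=np.array(c['hand_eye']); T=C@H[:3,:3].T+H[:3,3]
    W=T@r.as_matrix().T+p; W[d==0]=np.nan
    np.savez(f'pics/{name}.npz',W=W,im=im); return im,W
def blobs(W,im,zmin,lo,hi,zmax=.2,minn=60):
    x,y,z=W[...,0],W[...,1],W[...,2]
    m=((z>zmin)&(z<zmax)&(x>lo[0])&(x<hi[0])&(y>lo[1])&(y<hi[1])).astype(np.uint8)
    k,l,s,c=cv2.connectedComponentsWithStats(m); out=[]
    for i in range(1,k):
        if s[i,4]<minn: continue
        q=W[l==i]; r=cv2.minAreaRect(q[:,:2].astype(np.float32)*1000)
        (w,h),a=r[1],r[2]
        if h>w: a-=90; w,h=h,w
        print(c[i].round(),s[i,4],'zmax %.3f'%q[:,2].max(),'rect',np.round(r[0],1),'L %.0f W %.0f longaxis %.0f'%(w,h,a),'pca',end=' ')
        ev,V=np.linalg.eigh(np.cov(q[:,:2].T)); print('%.0f'%np.degrees(np.arctan2(V[1,1],V[0,1]))); out.append(q)
    return out
E
python3 -c "
from h import *
im,W=wrist('w1')
z=W[...,2]; print(np.nanmedian(z[abs(z)<.015]))
blobs(W,im,.005,(.3,0),(.75,.5))"
```

```text
t: 2.15
tool_pos: [0.5298, 0.3025, 0.3183]
tool_rot: [1.58, 0.92, -1.581]
contact_force: [-0.9, -0.0, -0.8]
opening: 0.0851
0.000870582198080061
[300.   5.] 440 zmax 0.031 rect [710.  467.3] L 71 W 29 longaxis -27 pca 164
[224.  43.] 410 zmax 0.014 rect [571.7 475.6] L 138 W 19 longaxis -1 pca 176
[349.  47.] 168 zmax 0.010 rect [740.8 382.1] L 28 W 18 longaxis -90 pca 89
[232.  65.] 377 zmax 0.013 rect [567.6 438.4] L 129 W 18 longaxis 2 pca 179
[249.  93.] 313 zmax 0.010 rect [569.6 389.5] L 118 W 8 longaxis 0 pca 180
[315. 141.] 738 zmax 0.037 rect [619.9 280.5] L 79 W 28 longaxis 59 pca 53
[169. 160.] 1849 zmax 0.087 rect [419.  364.5] L 86 W 52 longaxis 54 pca 65
[245. 183.] 1052 zmax 0.116 rect [501.9 286.4] L 56 W 41 longaxis 69 pca 85
[347. 186.] 92 zmax 0.011 rect [642.3 183.7] L 72 W 11 longaxis 8 pca -172
[178. 215.] 894 zmax 0.014 rect [376.  260.9] L 128 W 52 longaxis -77 pca 90
[417. 218.] 550 zmax 0.032 rect [727.5  64.1] L 90 W 45 longaxis -90 pca 89
[301. 247.] 696 zmax 0.022 rect [519.4 129.3] L 54 W 53 longaxis 56 pca 76
[360. 239.] 78 zmax 0.019 rect [616.9  86.2] L 40 W 9 longaxis -63 pca 113
[319. 287.] 1524 zmax 0.017 rect [513.9  33. ] L 96 W 73 longaxis -5 pca -176
```

View pics/w1.png

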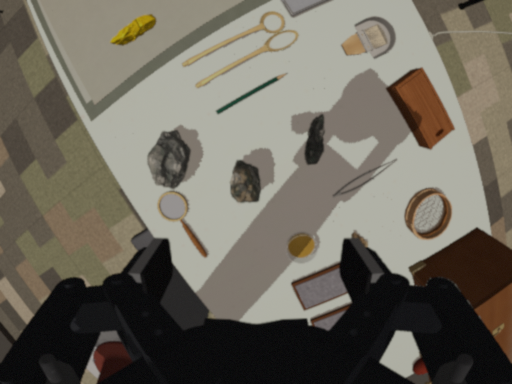

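Wrist view: rough at (169,160), tall (245,183), spur (315,141), dish (301,247); the yellow look-alike (134,30) lies in the sand. I'll fuse the three views for the footprints.

```bash
python3 - <<'E'
from h import *
V={'top':cloud('top',np.load('pics/top0.npy')),'scene':cloud('scene',np.load('pics/scene0.npy')),'w':np.load('pics/w1.npz')['W']}
def rect(q):
    r=cv2.minAreaRect(q.astype(np.float32)*1000);(w,h),a=r[1],r[2]
    if h>w:a-=90;w,h=h,w
    return np.round(r[0],1),'L %.0f W %.0f long %.0f'%(w,h,a%180)
img=[]
for n,c,rad in [('tall',(.501,.284),.05),('rough',(.419,.364),.06),('spur',(.62,.281),.05),('brown',(.612,.077),.045)]:
    Q=[]
    for k,W in V.items():
        q=W[np.hypot(W[...,0]-c[0],W[...,1]-c[1])<rad]; q=q[(q[:,2]>.006)&(q[:,2]<.13)]; Q.append(q)
        if len(q)>10: print(n,k,len(q),rect(q[:,:2]))
    q=np.vstack(Q); print(n,'ALL',rect(q[:,:2]))
    for lo,hi in [(.006,.02),(.02,.045),(.045,.065),(.07,.09),(.09,.12)]:
        s=q[(q[:,2]>lo)&(q[:,2]<hi)]
        if len(s)>15: print('   z',lo,hi,len(s),rect(s[:,:2]))
    I=np.full((300,300,3),255,np.uint8)
    for Qk,col in zip(Q,[(0,0,255),(0,160,0),(255,0,0)]):
        for p in Qk:
            cv2.circle(I,(int(150-(p[1]-c[1])*2200),int(150-(p[0]-c[0])*2200)),2,col,-1)
    cv2.putText(I,n,(5,20),0,.6,0); img.append(I)
cv2.imwrite('pics/fp.png',np.vstack([np.hstack(img[:2]),np.hstack(img[2:])]))
E
```

```text
tall top 261 (array([496.8, 283.1]), 'L 60 W 59 long 53')
tall scene 465 (array([493.3, 287.3]), 'L 62 W 32 long 60')
tall w 1049 (array([501.9, 286.4]), 'L 56 W 41 long 69')
tall ALL (array([497.3, 283.7]), 'L 61 W 59 long 52')
   z 0.006 0.02 81 (array([494.6, 285.7]), 'L 60 W 53 long 151')
   z 0.02 0.045 209 (array([499.3, 279.2]), 'L 56 W 51 long 128')
   z 0.045 0.065 174 (array([500.3, 283.9]), 'L 53 W 45 long 47')
   z 0.07 0.09 332 (array([500.7, 287.3]), 'L 55 W 41 long 65')
   z 0.09 0.12 909 (array([501.5, 290. ]), 'L 48 W 32 long 62')
rough top 417 (array([411.3, 359. ]), 'L 96 W 56 long 35')
rough scene 655 (array([409.8, 360.9]), 'L 102 W 53 long 75')
rough w 1862 (array([413.9, 357.4]), 'L 103 W 52 long 54')
rough ALL (array([410.8, 361.1]), 'L 104 W 61 long 47')
   z 0.006 0.02 218 (array([410.3, 361.5]), 'L 104 W 57 long 49')
   z 0.02 0.045 459 (array([416.3, 366.7]), 'L 85 W 60 long 42')
   z 0.045 0.065 889 (array([418.5, 367.6]), 'L 78 W 58 long 47')
   z 0.07 0.09 997 (array([410.4, 364.6]), 'L 63 W 36 long 70')
spur top 168 (array([623.5, 277.6]), 'L 74 W 43 long 24')
spur scene 173 (array([615.8, 283.8]), 'L 79 W 25 long 57')
spur w 731 (array([619.9, 280.5]), 'L 79 W 28 long 59')
spur ALL (array([621.5, 279.3]), 'L 76 W 48 long 25')
   z 0.006 0.02 321 (array([620.9, 278.3]), 'L 74 W 47 long 25')
   z 0.02 0.045 751 (array([620.5, 285.7]), 'L 72 W 31 long 57')
brown top 99 (array([612.5,  72.2]), 'L 65 W 29 long 85')
brown scene 51 (array([608.6,  78.3]), 'L 51 W 31 long 117')
brown w 74 (array([616.8,  86.1]), 'L 40 W 9 long 117')
brown ALL (array([611.7,  73.3]), 'L 65 W 32 long 90')
   z 0.006 0.02 210 (array([611.7,  73.3]), 'L 65 W 32 long 90')
```

View pics/fp.png

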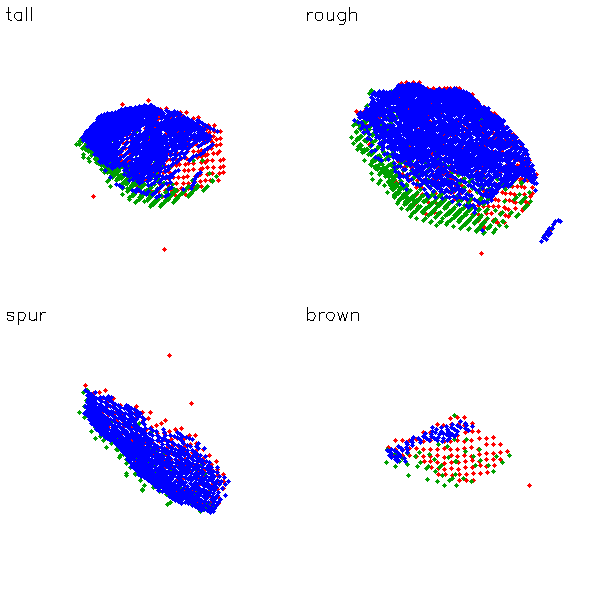

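```bash
cat > fit.py <<'E'
from h import *
from scipy.spatial import cKDTree
def fit(q,L,Wd,show=6):
    t=cKDTree(q[:,:2]); q=q[[len(a)>=5 for a in t.query_ball_point(q[:,:2],.006)]]
    res=[]
    for a in range(0,180,3):
        r=np.radians(a); u=q[:,:2]@[np.cos(r),np.sin(r)]; v=q[:,:2]@[-np.sin(r),np.cos(r)]
        eu,ev=np.ptp(u),np.ptp(v); cu,cv_=(u.max()+u.min())/2,(v.max()+v.min())/2
        res.append((abs(eu*1e3-L)+abs(ev*1e3-Wd),a,eu*1e3,ev*1e3,(cu*np.cos(r)-cv_*np.sin(r))*1e3,(cu*np.sin(r)+cv_*np.cos(r))*1e3))
    res.sort()
    for x in res[:show]: print('   err %.1f long %d L %.0f W %.0f ctr %.1f %.1f'%x)
E
python3 - <<'E'
from fit import *
V=[cloud('top',np.load('pics/top0.npy')),cloud('scene',np.load('pics/scene0.npy')),np.load('pics/w1.npz')['W']]
for n,c,rad,L,Wd in [('tall',(.501,.284),.047,69,46),('rough',(.419,.364),.056,91,59),('spur',(.62,.281),.048,82,30),('brown',(.612,.077),.045,60,30)]:
    Q=[]
    for W in V:
        q=W[np.hypot(W[...,0]-c[0],W[...,1]-c[1])<rad]; Q.append(q[(q[:,2]>.005)&(q[:,2]<.13)])
    print(n); fit(np.vstack(Q),L,Wd)
E
```

```text
tall
   err 1.4 long 75 L 68 W 46 ctr 499.0 283.5
   err 1.6 long 78 L 68 W 47 ctr 499.2 283.5
   err 1.8 long 72 L 68 W 46 ctr 499.0 283.4
   err 2.2 long 81 L 68 W 47 ctr 499.3 283.6
   err 2.8 long 69 L 67 W 47 ctr 499.2 283.2
   err 2.8 long 84 L 68 W 48 ctr 499.3 283.7
rough
   err 4.9 long 51 L 88 W 61 ctr 416.0 367.4
   err 5.2 long 54 L 88 W 61 ctr 415.9 367.1
   err 5.2 long 48 L 87 W 61 ctr 416.4 367.4
   err 5.3 long 60 L 89 W 62 ctr 415.9 366.9
   err 5.3 long 63 L 89 W 62 ctr 416.0 366.9
   err 5.3 long 57 L 89 W 62 ctr 415.9 367.0
spur
   err 5.6 long 48 L 81 W 35 ctr 621.4 280.5
   err 5.8 long 51 L 81 W 35 ctr 621.0 280.9
   err 6.0 long 57 L 80 W 34 ctr 619.9 281.4
   err 6.1 long 54 L 81 W 35 ctr 620.6 281.2
   err 6.1 long 45 L 81 W 35 ctr 621.9 280.0
   err 6.1 long 60 L 80 W 34 ctr 619.3 281.4
brown
   err 5.5 long 93 L 56 W 31 ctr 611.5 78.1
   err 5.7 long 90 L 56 W 32 ctr 611.7 77.9
   err 5.7 long 96 L 56 W 32 ctr 611.5 78.3
   err 6.1 long 87 L 56 W 32 ctr 611.7 77.7
   err 6.1 long 99 L 56 W 32 ctr 611.4 78.4
   err 6.4 long 84 L 55 W 32 ctr 611.7 77.6
```

```bash
python3 -c "
from h import *
row((.5,.284,.16,-14),(.5,.284,.061,-14))"
```

```text
at [0.5296 0.301  0.3183] yaw -29.7 t 2.20
(0.5, 0.284, 0.16, -14) -> [ 0.1584 -0.017   0.0294] [-15.7   0.    0.1]
(0.5, 0.284, 0.061, -14) -> [ 0.2574 -0.0169  0.0293] [-15.7   0.    0.1]
```

```bash
python3 -m handwheel '[1,0.1,-0.017,0.0295,-15.7,0,0, 1,0.1,-0.017,0.0295,-15.7,0,0, 1,0.1,-0.017,0.0295,-15.7,0,0, 1,0.158,-0.017,0.0295,-15.7,0,0, 1,0.158,-0.017,0.0295,-15.7,0,0, 1,0.19,-0.017,0.0295,-15.7,0,0, 1,0.22,-0.017,0.0295,-15.7,0,0, 1,0.24,-0.017,0.0295,-15.7,0,0, 1,0.259,-0.017,0.0295,-15.7,0,0, 1,0.259,-0.017,0.0295,-15.7,0,0, 1,0.259,-0.017,0.0295,-15.7,0,0]'
python3 -c "
from h import *
row((.5,.284,.061,-14));im,W=wrist('w2')"
```

```text
t: 3.12
tool_pos: [0.4992, 0.2791, 0.0596]
tool_rot: [1.389, 1.081, -1.394]
contact_force: [-0.0, 0.1, 0.2]
opening: 0.0854
at [0.4992 0.2791 0.0596] yaw -14.3 t 3.12
(0.5, 0.284, 0.061, -14) -> [-0.0014 -0.0004 -0.0049] [-0.3  0.1  0.1]
```

View pics/w2.png

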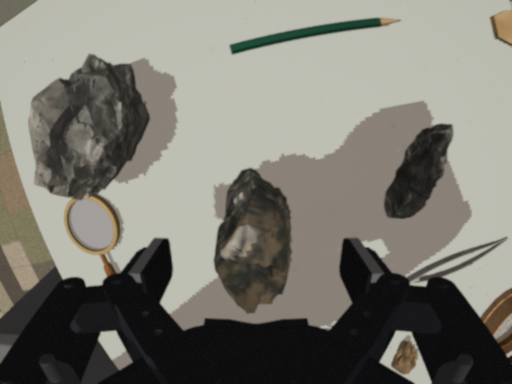

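The tall stone (253,240) sits centred between the fingers and its long axis is aligned. I'll shift 5 mm and close.

```bash
python3 -m handwheel '[1,-0.001,0,-0.005,0,0,0, 1,-0.001,0,-0.005,0,0,0, 0,-0.001,0,-0.005,0,0,0, 0,-0.001,0,-0.005,0,0,0, 0,-0.001,0,-0.005,0,0,0, 0,-0.001,0,-0.005,0,0,0, 0,-0.001,0,-0.005,0,0,0, 0,-0.001,0,-0.005,0,0,0, 0,-0.001,0,-0.005,0,0,0, 0,-0.001,0,-0.005,0,0,0]' 50
python3 -c "
from h import *
row((.5,.284,.061,-14))"
```

```text
t: 4.0
tool_pos: [0.5014, 0.2855, 0.0622]
tool_rot: [1.391, 1.081, -1.391]
contact_force: [-3.3, -0.4, 5.3]
opening: 0.0361
at [0.5014 0.2855 0.0622] yaw -14.3 t 4.00
(0.5, 0.284, 0.061, -14) -> [ 0.0012 -0.001   0.0018] [-0.3 -0.   0. ]
```

```bash
python3 -m handwheel '[0,-0.03,0,0,0,0,0, 0,-0.065,0,0,0,0,0, 0,-0.1,0,0,0,0,0, 0,-0.13,0,0,0,0,0, 0,-0.13,0,0,0,0,0]'
python3 -c "
from h import *
row((.493,-.2,.19,-93),(.4925,-.268,.19,-93))"
```

```text
t: 4.42
tool_pos: [0.505, 0.2866, 0.1989]
tool_rot: [1.4, 1.077, -1.379]
contact_force: [1.0, 1.0, -0.4]
opening: 0.036
at [0.505  0.2866 0.1989] yaw -14.3 t 4.42
(0.493, -0.2, 0.19, -93) -> [0.0066 0.1084 0.4745] [78.7 -0.8 -0.2]
(0.4925, -0.268, 0.19, -93) -> [0.0063 0.1247 0.5405] [78.7 -0.8 -0.2]
```

```bash
python3 -m handwheel '[0,0.003,0.015,0.04,7,0,0, 0,0.006,0.125,0.54,78.5,0,0, 0,0.006,0.125,0.54,78.5,0,0, 0,0.006,0.125,0.54,78.5,0,0, 0,0.006,0.125,0.54,78.5,0,0, 0,0.006,0.125,0.54,78.5,0,0, 0,0.006,0.125,0.54,78.5,0,0, 0,0.006,0.125,0.54,78.5,0,0, 0,0.006,0.125,0.54,78.5,0,0, 0,0.006,0.125,0.54,78.5,0,0, 0,0.006,0.125,0.54,78.5,0,0, 0,0.006,0.125,0.54,78.5,0,0]'
python3 -c "
from h import *
row((.4925,-.268,.19,-93))"
```

```text
t: 5.42
tool_pos: [0.4895, -0.2158, 0.1833]
tool_rot: [-2.191, 0.057, 2.196]
contact_force: [1.2, -0.4, -2.7]
opening: 0.036
at [ 0.4895 -0.2158  0.1833] yaw -93.0 t 5.42
(0.4925, -0.268, 0.19, -93) -> [-0.0067  0.052  -0.0057] [-0.   0.1  0.1]
```

```bash
python3 -m handwheel '[0,-0.007,0.05,-0.006,0,0,0, 0,-0.007,0.05,-0.006,0,0,0, 0,-0.007,0.05,-0.006,0,0,0, 0,-0.007,0.05,-0.006,0,0,0, 0,-0.007,0.05,-0.006,0,0,0]'
python3 - <<'E'
from h import *
im,W=wrist('w3'); row((.4925,-.268,.19,-93))
blobs(W,im,.008,(.4,-.42),(.6,.1),zmax=.1)
h=cv2.imread('pics/w3.png')
E
```

```text
t: 5.83
tool_pos: [0.494, -0.263, 0.1911]
tool_rot: [-2.194, 0.051, 2.199]
contact_force: [0.3, -0.2, -2.0]
opening: 0.0361
at [ 0.4941 -0.2627  0.1915] yaw -92.7 t 5.88
(0.4925, -0.268, 0.19, -93) -> [0.0015 0.0053 0.0014] [0.3 0.1 0.1]
[ 98. 169.] 3830 zmax 0.018 rect [508.8 -68. ] L 101 W 71 longaxis -6 pca 174
[175. 171.] 4984 zmax 0.017 rect [ 498.8 -169.4] L 100 W 70 longaxis -7 pca 173
[265. 161.] 3891 zmax 0.017 rect [ 492.5 -270.1] L 99 W 71 longaxis -3 pca -145
[ 40. 169.] 2659 zmax 0.017 rect [516.4  32. ] L 101 W 72 longaxis -6 pca 175
[348. 189.] 1619 zmax 0.072 rect [ 479.4 -359.5] L 41 W 37 longaxis -75 pca 144
```

View pics/w3.png

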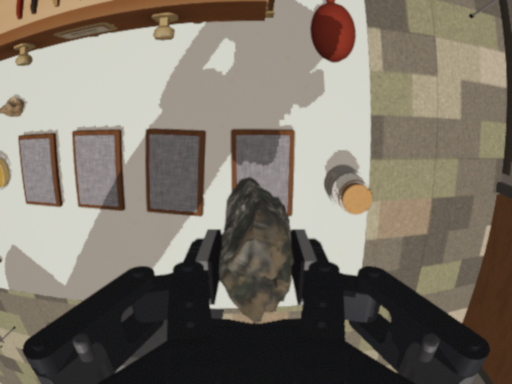

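Stand 4 with felt is at (263,165), the jar at (350,195), and the stone is held upright over the stand's near half. Four clean stand rectangles agree within 2 mm across views. Lowering now.

```bash
python3 -c "
from h import *
row((.495,-.269,.1,-93),(.495,-.269,.077,-93))"; python3 -m handwheel '[0,0.03,0.006,-0.001,0.3,0,0, 0,0.06,0.006,-0.001,0.3,0,0, 0,0.09,0.006,-0.001,0.3,0,0, 0,0.102,0.006,-0.001,0.3,0,0, 0,0.108,0.006,-0.001,0.3,0,0, 0,0.108,0.006,-0.001,0.3,0,0, 0,0.108,0.006,-0.001,0.3,0,0]'
python3 -c "
from h import *
row((.495,-.269,.077,-93))"
```

```text
at [ 0.4941 -0.2627  0.1915] yaw -92.7 t 5.88
(0.495, -0.269, 0.1, -93) -> [ 0.0915  0.0063 -0.0013] [0.3 0.1 0.1]
(0.495, -0.269, 0.077, -93) -> [ 0.1145  0.0064 -0.0014] [0.3 0.1 0.1]
t: 6.47
tool_pos: [0.4962, -0.2705, 0.0864]
tool_rot: [-2.197, 0.06, 2.193]
contact_force: [0.5, -0.6, -2.9]
opening: 0.036
at [ 0.4962 -0.2705  0.0864] yaw -93.0 t 6.47
(0.495, -0.269, 0.077, -93) -> [ 0.0094 -0.0014  0.0013] [-0.  -0.1 -0.1]
```

```bash
python3 -m handwheel '[0,0.004,-0.001,0.001,0,0,0, 0,0.006,-0.001,0.001,0,0,0, 0,0.008,-0.001,0.001,0,0,0, 0,0.009,-0.001,0.001,0,0,0, 0,0.009,-0.001,0.001,0,0,0]'
python3 -c "
from h import *
row((.495,-.269,.077,-93))"
```

```text
t: 6.88
tool_pos: [0.4945, -0.2696, 0.0763]
tool_rot: [-2.195, 0.06, 2.193]
contact_force: [0.7, 0.7, -3.0]
opening: 0.0362
at [ 0.4945 -0.2696  0.0763] yaw -93.1 t 6.88
(0.495, -0.269, 0.077, -93) -> [-0.0007 -0.0006 -0.0004] [-0.1 -0.  -0. ]
```

```bash
python3 -m handwheel '[0,0.001,0,0,0,0,0, 0,0.002,0,0,0,0,0, 0,0.002,0,0,0,0,0]'
python3 -c "
from h import *
row((.495,-.269,.077,-93))"
```

```text
t: 7.13
tool_pos: [0.4952, -0.2697, 0.0762]
tool_rot: [-2.195, 0.06, 2.193]
contact_force: [-2.4, 3.4, 7.6]
opening: 0.036
at [ 0.4952 -0.2697  0.0762] yaw -93.1 t 7.13
(0.495, -0.269, 0.077, -93) -> [-0.0008 -0.0007  0.0002] [-0.1 -0.1 -0. ]
```

Contact is +7.6 N against −3 before, so the stone is seated. Releasing to partial opening, then going up.

```bash
python3 -m handwheel '[0.65,-0.0005,0,0,0,0,0, 0.65,-0.0005,0,0,0,0,0, 0.65,-0.0005,0,0,0,0,0, 0.65,-0.0005,0,0,0,0,0, 0.65,-0.03,0,0,0,0,0, 0.65,-0.07,0,0,0,0,0, 0.65,-0.11,0,0,0,0,0, 0.65,-0.15,0,0,0,0,0, 0.65,-0.15,0,0,0,0,0]'
python3 - <<'E'
from h import *
row((.4,.2,.24,-45),(.416,.3665,.24,-38))
im,W=wrist('w4')
from fit import fit
q=W[np.hypot(W[...,0]-.4925,W[...,1]+.269)<.05]; q=q[(q[:,2]>.025)&(q[:,2]<.2)]; print(q[:,2].max()); fit(q,69,46,3)
E
```

```text
t: 7.88
tool_pos: [0.4981, -0.2721, 0.2347]
tool_rot: [-2.214, 0.07, 2.184]
contact_force: [1.9, -0.3, 2.6]
opening: 0.0556
at [ 0.4981 -0.2721  0.2347] yaw -93.1 t 7.88
(0.4, 0.2, 0.24, -45) -> [-0.0113 -0.4661  0.1233] [-48.1  -0.5  -0.8]
(0.416, 0.3665, 0.24, -38) -> [-0.0128 -0.6332  0.1163] [-55.1  -0.5  -0.9]
0.1297866570226372
   err 10.2 long 15 L 59 W 45 ctr 494.2 -267.2
   err 10.4 long 12 L 60 W 45 ctr 494.6 -267.2
   err 10.4 long 18 L 59 W 45 ctr 493.8 -267.3
```

View pics/w4.png

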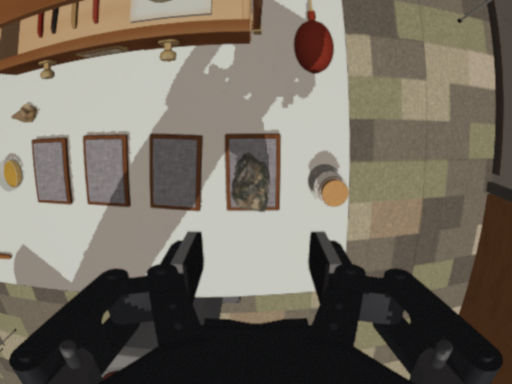

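```bash
python3 -m handwheel '[1,-0.013,-0.634,0.116,-53,0,0, 1,-0.013,-0.634,0.116,-53,0,0, 1,-0.013,-0.634,0.116,-53,0,0, 1,-0.013,-0.634,0.116,-53,0,0, 1,-0.013,-0.634,0.116,-53,0,0, 1,-0.013,-0.634,0.116,-53,0,0, 1,-0.013,-0.634,0.116,-53,0,0, 1,-0.013,-0.634,0.116,-53,0,0, 1,-0.013,-0.634,0.116,-53,0,0, 1,-0.013,-0.634,0.116,-53,0,0, 1,-0.013,-0.634,0.116,-53,0,0, 1,-0.013,-0.634,0.116,-53,0,0]'
python3 -c "
from h import *
row((.417,.367,.24,-40))"
```

```text
t: 8.93
tool_pos: [0.4297, 0.2283, 0.2326]
tool_rot: [1.702, 0.793, -1.705]
contact_force: [0.3, -0.2, -0.4]
opening: 0.0853
at [0.4297 0.2283 0.2326] yaw -40.1 t 8.93
(0.417, 0.367, 0.24, -40) -> [-0.0075 -0.0991 -0.0979] [-0.1  0.1  0. ]
```

```bash
python3 -m handwheel '[1,0,-0.1,-0.098,0,0,0, 1,0,-0.1,-0.098,0,0,0, 1,0,-0.1,-0.098,0,0,0, 1,0,-0.1,-0.098,0,0,0, 1,0,-0.1,-0.098,0,0,0, 1,0,-0.1,-0.098,0,0,0]'
python3 - <<'E'
from fit import *
im,W=wrist('w5'); row((.417,.367,.13,-40),(.417,.367,.031,-40))
q=W[np.hypot(W[...,0]-.419,W[...,1]-.364)<.056]; q=q[(q[:,2]>.005)&(q[:,2]<.13)]
s=q[(q[:,2]>.04)&(q[:,2]<.065)]; fit(q,91,59,4); fit(s,85,55,4)
E
```

```text
t: 9.43
tool_pos: [0.4171, 0.3657, 0.2325]
tool_rot: [1.699, 0.792, -1.704]
contact_force: [0.0, -0.3, 0.2]
opening: 0.0856
at [0.4174 0.3649 0.2328] yaw -40.1 t 9.48
(0.417, 0.367, 0.13, -40) -> [ 0.1028 -0.0017 -0.0016] [-0.1  0.1 -0. ]
(0.417, 0.367, 0.031, -40) -> [ 0.2018 -0.0017 -0.0018] [-0.1  0.1 -0. ]
   err 1.8 long 57 L 90 W 58 ctr 415.3 365.3
   err 1.8 long 51 L 90 W 58 ctr 415.1 366.1
   err 1.9 long 54 L 90 W 58 ctr 415.1 365.8
   err 2.0 long 63 L 90 W 58 ctr 415.9 364.8
   err 3.1 long 69 L 83 W 56 ctr 418.6 367.9
   err 3.6 long 66 L 83 W 56 ctr 418.5 368.0
   err 4.3 long 63 L 82 W 56 ctr 418.4 368.2
   err 4.6 long 72 L 83 W 57 ctr 417.7 368.1
```

View pics/w5.png

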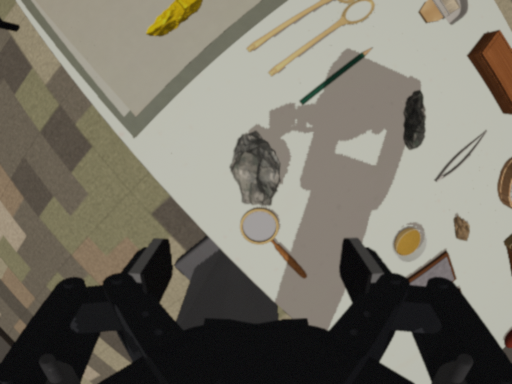

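```bash
python3 -m handwheel '[1,0.04,-0.002,0,-7,0,0, 1,0.08,-0.002,0,-7,0,0, 1,0.115,-0.002,0,-7,0,0, 1,0.14,-0.002,0,-7,0,0, 1,0.16,-0.002,0,-7,0,0, 1,0.18,-0.002,0,-7,0,0, 1,0.195,-0.002,0,-7,0,0, 1,0.2015,-0.002,0,-7,0,0, 1,0.2015,-0.002,0,-7,0,0, 1,0.2015,-0.002,0,-7,0,0]'
python3 - <<'E'
from h import *
row((.416,.366,.031,-33))
im,W=wrist('w6')
E
```

```text
t: 10.32
tool_pos: [0.4167, 0.3663, 0.0329]
tool_rot: [1.622, 0.877, -1.621]
contact_force: [0.7, 0.1, -0.5]
opening: 0.0855
at [0.4167 0.3663 0.0329] yaw -33.2 t 10.32
(0.416, 0.366, 0.031, -33) -> [ 0.0019 -0.0004  0.0006] [-0.2 -0.  -0. ]
```

View pics/w6.png

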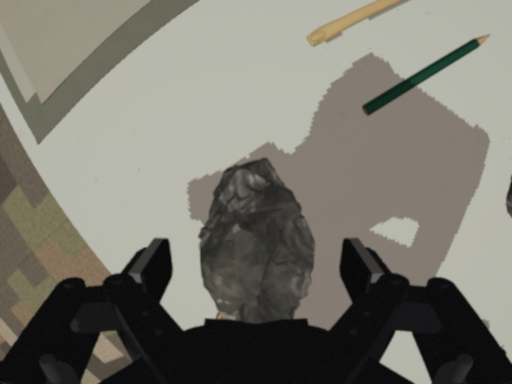

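The rough block sits centred between the jaws (258,245). Closing.

```bash
python3 -m handwheel '[0,0.001,0,0,0,0,0, 0,0.001,0,0,0,0,0, 0,0.001,0,0,0,0,0, 0,0.001,0,0,0,0,0, 0,0.001,0,0,0,0,0, 0,0.001,0,0,0,0,0, 0,0.001,0,0,0,0,0]' 60
python3 -c "
from h import *
row((.416,.366,.031,-33))"
python3 -m handwheel '[0,-0.02,0,0,0,0,0, 0,-0.05,0,0,0,0,0, 0,-0.08,0,0,0,0,0, 0,-0.11,0,0,0,0,0, 0,-0.11,0,0,0,0,0]'
python3 -c "
from h import *
row((.43,.1,.16,-65),(.4995,-.1685,.16,-97))"
```

```text
t: 10.95
tool_pos: [0.4173, 0.3679, 0.0337]
tool_rot: [1.623, 0.878, -1.618]
contact_force: [-0.5, -2.2, 7.2]
opening: 0.0548
at [0.4173 0.3679 0.0337] yaw -33.1 t 10.95
(0.416, 0.366, 0.031, -33) -> [ 0.0027 -0.0001  0.0024] [-0.1 -0.1 -0.1]
t: 11.37
tool_pos: [0.4195, 0.3697, 0.1492]
tool_rot: [1.632, 0.88, -1.609]
contact_force: [1.3, 1.4, -1.4]
opening: 0.0546
at [0.4195 0.3697 0.1492] yaw -33.1 t 11.37
(0.43, 0.1, 0.16, -65) -> [-0.0126  0.156   0.2201] [31.9 -0.7 -0.1]
(0.4995, -0.1685, 0.16, -97) -> [-0.0137  0.3607  0.4072] [63.9 -0.8  0.1]
```

```bash
python3 -m handwheel '[0,-0.02,0.02,0.03,4,0,0, 0,-0.025,0.361,0.407,63.9,0,0, 0,-0.025,0.361,0.407,63.9,0,0, 0,-0.025,0.361,0.407,63.9,0,0, 0,-0.025,0.361,0.407,63.9,0,0, 0,-0.025,0.361,0.407,63.9,0,0, 0,-0.025,0.361,0.407,63.9,0,0, 0,-0.025,0.361,0.407,63.9,0,0, 0,-0.025,0.361,0.407,63.9,0,0, 0,-0.025,0.361,0.407,63.9,0,0, 0,-0.025,0.361,0.407,63.9,0,0, 0,-0.025,0.361,0.407,63.9,0,0]'
python3 -c "
from h import *
row((.4995,-.1685,.16,-97))"
```

```text
t: 12.37
tool_pos: [0.4877, -0.1233, 0.1649]
tool_rot: [-2.157, 0.132, 2.159]
contact_force: [1.4, 1.1, -2.8]
opening: 0.0542
at [ 0.4877 -0.1233  0.1649] yaw -97.0 t 12.37
(0.4995, -0.1685, 0.16, -97) -> [ 0.0049  0.0434 -0.0172] [-0.   0.1  0. ]
```

```bash
python3 -c "
from h import *
row((.502,-.170,.065,-97))"; python3 -m handwheel '[0,0,0.02,-0.01,0,0,0, 0,0,0.0445,-0.02,0,0,0, 0,0,0.0445,-0.02,0,0,0, 0,0.035,0.0445,-0.02,0,0,0, 0,0.065,0.0445,-0.02,0,0,0, 0,0.09,0.0445,-0.02,0,0,0, 0,0.1,0.0445,-0.02,0,0,0, 0,0.1,0.0445,-0.02,0,0,0, 0,0.1,0.0445,-0.02,0,0,0]'
python3 -c "
from h import *
row((.502,-.170,.0477,-97))"
```

```text
at [ 0.4877 -0.1233  0.1649] yaw -97.0 t 12.37
(0.502, -0.17, 0.065, -97) -> [ 0.0999  0.0446 -0.0199] [-0.   0.1  0. ]
t: 13.12
tool_pos: [0.5027, -0.1677, 0.0658]
tool_rot: [-2.158, 0.131, 2.159]
contact_force: [0.2, -0.5, -2.3]
opening: 0.0546
at [ 0.5027 -0.1677  0.0658] yaw -97.0 t 13.12
(0.502, -0.17, 0.0477, -97) -> [0.0181 0.0024 0.0004] [0. 0. 0.]
```

```bash
python3 -m handwheel '[0,0.006,0.0015,0,0,0,0, 0,0.011,0.0015,0,0,0,0, 0,0.015,0.0015,0,0,0,0, 0,0.017,0.0015,0,0,0,0, 0,0.018,0.0015,0,0,0,0, 0,0.018,0.0015,0,0,0,0]'
python3 -c "
from h import *
row((.502,-.170,.0477,-97))
im,W=wrist('w7')"
```

```text
t: 13.62
tool_pos: [0.5028, -0.1696, 0.048]
tool_rot: [-2.159, 0.132, 2.158]
contact_force: [0.6, -0.4, -2.8]
opening: 0.0547
at [ 0.5028 -0.1696  0.048 ] yaw -97.0 t 13.62
(0.502, -0.17, 0.0477, -97) -> [0.0003 0.0005 0.0007] [ 0. -0. -0.]
```

View pics/w7.png

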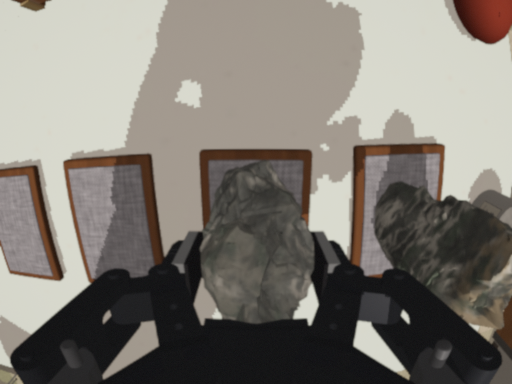

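The rough stone (258,240) is centred on stand 3 (256,185), with the tall one on stand 4 at right. Easing down to contact.

```bash
python3 -m handwheel '[0,0.001,0,0,0,0,0, 0,0.002,0,0,0,0,0, 0,0.002,0,0,0,0,0]'
python3 -c "
from h import *
row((.502,-.170,.0477,-97))"
```

```text
t: 13.92
tool_pos: [0.5033, -0.1699, 0.0477]
tool_rot: [-2.159, 0.132, 2.158]
contact_force: [-3.5, 1.1, 5.9]
opening: 0.0543
at [ 0.5033 -0.1699  0.0477] yaw -97.0 t 13.92
(0.502, -0.17, 0.0477, -97) -> [0.     0.0003 0.0013] [ 0. -0. -0.]
```

```bash
python3 -m handwheel '[0.9,-0.0005,0,0,0,0,0, 0.9,-0.0005,0,0,0,0,0, 0.9,-0.0005,0,0,0,0,0, 0.9,-0.0005,0,0,0,0,0, 0.9,-0.02,0,0,0,0,0, 0.9,-0.06,0,0,0,0,0, 0.9,-0.1,0,0,0,0,0, 0.9,-0.14,0,0,0,0,0, 0.9,-0.14,0,0,0,0,0]'
python3 - <<'E'
from h import *
row((.6,.26,.24,-35))
im,W=wrist('w8')
from fit import fit
q=W[np.hypot(W[...,0]-.4995,W[...,1]+.1685)<.05]; q=q[(q[:,2]>.025)&(q[:,2]<.2)]; print(q[:,2].max()); fit(q,91,59,3)
E
```

```text
t: 14.67
tool_pos: [0.5073, -0.1719, 0.1963]
tool_rot: [-2.178, 0.139, 2.145]
contact_force: [0.9, -1.2, 2.0]
opening: 0.0772
at [ 0.5073 -0.1719  0.1963] yaw -97.0 t 14.67
(0.6, 0.26, 0.24, -35) -> [-0.0455 -0.4397 -0.0401] [-62.   -0.6  -0.8]
0.09972473952229656
   err 8.5 long 12 L 83 W 59 ctr 504.3 -170.1
   err 9.8 long 9 L 83 W 57 ctr 504.6 -170.8
   err 9.9 long 15 L 82 W 60 ctr 504.1 -169.6
```

View pics/w8.png

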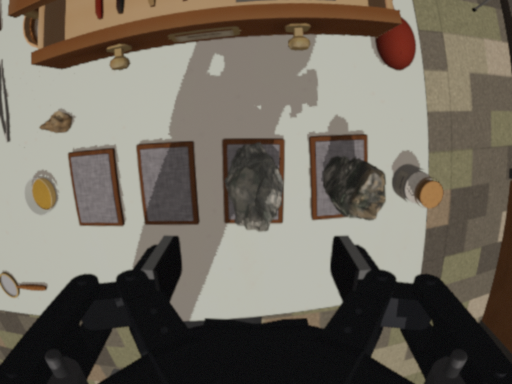

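```bash
python3 -c "
from h import *
row((.5,.1,.24,-60),(.615,.275,.2,-36))"; python3 -m handwheel '[1,-0.03,-0.07,0,-7,0,0, 1,-0.045,-0.27,0.04,-37,0,0, 1,-0.045,-0.27,0.04,-37,0,0, 1,-0.045,-0.27,0.04,-37,0,0, 1,-0.045,-0.27,0.04,-37,0,0, 1,-0.045,-0.27,0.04,-37,0,0, 1,-0.045,-0.27,0.04,-37,0,0, 1,-0.005,-0.456,-0.053,-60,0,0, 1,-0.005,-0.456,-0.053,-60,0,0, 1,-0.005,-0.456,-0.053,-60,0,0, 1,-0.005,-0.456,-0.053,-60,0,0, 1,-0.005,-0.456,-0.053,-60,0,0]'
python3 -c "
from h import *
row((.62,.281,.2,-36))"
```

```text
at [ 0.5059 -0.1712  0.1925] yaw -97.0 t 14.72
(0.5, 0.1, 0.24, -60) -> [-0.049  -0.2683  0.0383] [-37.   -0.5  -0.4]
(0.615, 0.275, 0.2, -36) -> [-0.0087 -0.4561 -0.0541] [-61.   -0.4  -0.5]
t: 15.72
tool_pos: [0.609, 0.2755, 0.1892]
tool_rot: [1.664, 0.833, -1.668]
contact_force: [0.6, -0.3, -0.2]
opening: 0.0855
at [0.609  0.2755 0.1892] yaw -36.9 t 15.72
(0.62, 0.281, 0.2, -36) -> [-0.0108  0.0055 -0.011 ] [-0.9  0.1  0.1]
```

```bash
python3 -m handwheel '[1,0,0.005,-0.01,0,0,0, 1,0,0.005,-0.01,0,0,0, 1,0,0.005,-0.01,0,0,0]'
python3 - <<'E'
from fit import *
row((.6205,.281,.002,-36))
im,W=wrist('w9')
q=W[np.hypot(W[...,0]-.62,W[...,1]-.281)<.05]; q=q[(q[:,2]>.005)&(q[:,2]<.05)]
fit(q,82,30,5); blobs(W,im,.005,(.57,.23),(.67,.33))
i=cv2.resize(im[90:290,130:400],None,fx=2.5,fy=2.5,interpolation=cv2.INTER_CUBIC); cv2.imwrite('pics/w9b.png',i)
E
```

```text
t: 15.97
tool_pos: [0.6184, 0.2787, 0.1896]
tool_rot: [1.664, 0.832, -1.67]
contact_force: [0.4, 0.2, -0.0]
opening: 0.0851
at [0.6184 0.2787 0.1896] yaw -37.0 t 15.97
(0.6205, 0.281, 0.002, -36) -> [ 0.1876  0.0006 -0.0036] [-1.   0.2  0.1]
   err 2.2 long 45 L 80 W 30 ctr 622.8 279.5
   err 2.3 long 48 L 80 W 30 ctr 622.6 279.9
   err 3.3 long 42 L 80 W 31 ctr 622.9 279.1
   err 3.4 long 51 L 80 W 29 ctr 622.3 280.3
   err 4.6 long 54 L 79 W 28 ctr 622.0 280.7
[257. 172.] 1309 zmax 0.038 rect [621.9 280.8] L 79 W 28 longaxis 55 pca 54
```

View pics/w9b.png

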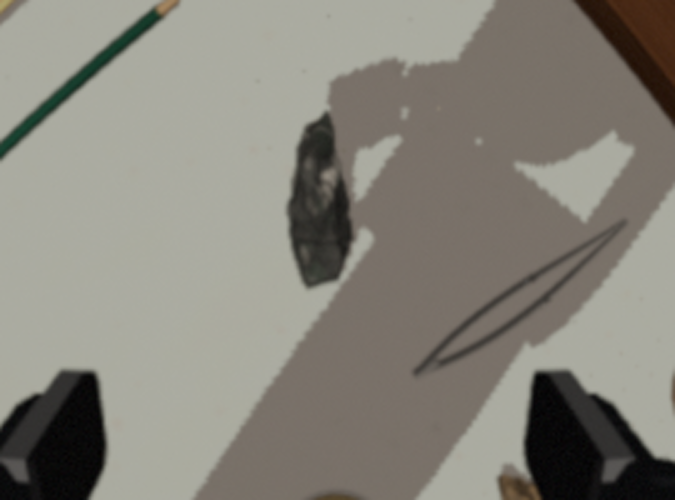

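The crop shows the grey ridge (not yellow) on the bare table at (320,200), aligned with the jaws. That is the spur stone.

```bash
python3 -c "
from h import *
row((.622,.2805,.006,-37))"; python3 -m handwheel '[0.7,0.04,0.001,-0.004,0,0,0, 0.7,0.08,0.001,-0.004,0,0,0, 0.7,0.12,0.001,-0.004,0,0,0, 0.7,0.15,0.001,-0.004,0,0,0, 0.7,0.165,0.001,-0.004,0,0,0, 0.7,0.175,0.001,-0.004,0,0,0, 0.7,0.183,0.001,-0.004,0,0,0, 0.7,0.183,0.001,-0.004,0,0,0, 0.7,0.183,0.001,-0.004,0,0,0]'
python3 -c "
from h import *
row((.622,.2805,.003,-37))
wrist('w10')"
```

```text
at [0.6183 0.2782 0.1904] yaw -37.0 t 16.02
(0.622, 0.2805, 0.006, -37) -> [ 0.1844  0.0018 -0.0045] [-0.   0.1  0.1]
t: 16.77
tool_pos: [0.6235, 0.2816, 0.0107]
tool_rot: [1.67, 0.831, -1.664]
contact_force: [0.6, -1.1, 1.1]
opening: 0.0601
at [0.6235 0.2816 0.0107] yaw -37.0 t 16.77
(0.622, 0.2805, 0.003, -37) -> [ 0.0077 -0.0006  0.0018] [-0.  -0.1 -0.1]
```

View pics/w10.png

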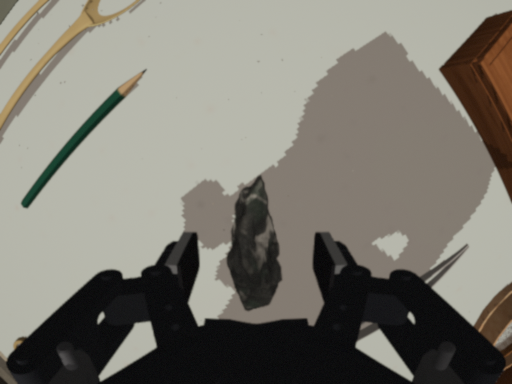

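```bash
python3 -m handwheel '[0.7,0.0045,0,0.001,0,0,0, 0.7,0.0045,0,0.001,0,0,0, 0.7,0.0045,0,0.001,0,0,0]'
```

```text
t: 17.07
tool_pos: [0.6218, 0.2806, 0.0047]
tool_rot: [1.667, 0.831, -1.666]
contact_force: [-0.1, 0.4, 0.8]
opening: 0.06
```

```bash
python3 -m handwheel '[0.7,0.0015,0,0,0,0,0, 0,0.0015,0,0,0,0,0, 0,0.0015,0,0,0,0,0, 0,0.0015,0,0,0,0,0, 0,0.0015,0,0,0,0,0, 0,0.0015,0,0,0,0,0, 0,0.0015,0,0,0,0,0, 0,0.0015,0,0,0,0,0]' 35
python3 -c "
from h import *
row((.622,.2805,.003,-37))
wrist('w11')"
```

```text
t: 17.73
tool_pos: [0.6218, 0.2806, 0.0029]
tool_rot: [1.667, 0.831, -1.666]
contact_force: [0.3, 1.1, 1.3]
opening: 0.0271
at [0.6218 0.2806 0.0029] yaw -37.0 t 17.73
(0.622, 0.2805, 0.003, -37) -> [-0.0001  0.0002 -0.0001] [ 0. -0. -0.]
```

View pics/w11.png

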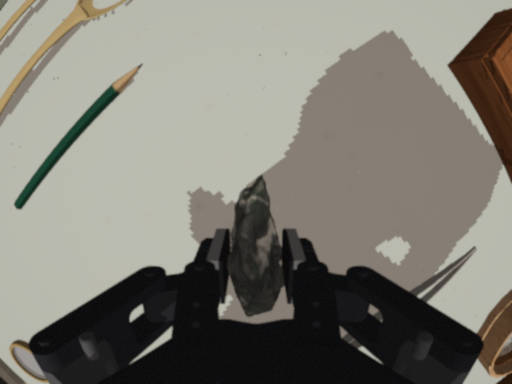

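```bash
python3 - <<'E'
from h import *
for n,W in [('top',cloud('top',np.load('pics/top0.npy'))),('scene',cloud('scene',np.load('pics/scene0.npy'))),('w8',np.load('pics/w8.npz')['W'])]:
    x,y,z=W[...,0],W[...,1],W[...,2]
    for lo,hi in [(-.05,0.02),(-.1,-.05),(-.2,-.1),(-.3,-.2)]:
        m=(y>lo)&(y<hi)&(z>.04)&(z<.25)&(x>.55)&(x<.9)
        if m.sum()>5: print(n,lo,hi,m.sum(),'xmin %.3f'%np.percentile(x[m],1),'zrange of front',np.percentile(z[m&(x<np.percentile(x[m],1)+.02)],[5,95]).round(3))
E
python3 -m handwheel '[0,-0.02,0,0,0,0,0, 0,-0.05,0,0,0,0,0, 0,-0.08,0,0,0,0,0, 0,-0.11,0,0,0,0,0, 0,-0.11,0,0,0,0,0]'
python3 -c "
from h import *
row((.509,-.0675,.11,-96))"
```

```text
top -0.05 0.02 939 xmin 0.640 zrange of front [0.136 0.175]
top -0.1 -0.05 1502 xmin 0.634 zrange of front [0.138 0.176]
top -0.2 -0.1 3020 xmin 0.632 zrange of front [0.137 0.177]
top -0.3 -0.2 2821 xmin 0.627 zrange of front [0.137 0.176]
scene -0.05 0.02 1240 xmin 0.636 zrange of front [0.138 0.175]
scene -0.1 -0.05 530 xmin 0.623 zrange of front [0.139 0.175]
scene -0.2 -0.1 972 xmin 0.628 zrange of front [0.138 0.175]
scene -0.3 -0.2 782 xmin 0.619 zrange of front [0.138 0.176]
w8 -0.05 0.02 2366 xmin 0.637 zrange of front [0.141 0.176]
w8 -0.1 -0.05 3719 xmin 0.620 zrange of front [0.14  0.176]
w8 -0.2 -0.1 6684 xmin 0.625 zrange of front [0.14  0.176]
w8 -0.3 -0.2 4490 xmin 0.613 zrange of front [0.14  0.176]
t: 18.2
tool_pos: [0.6256, 0.2819, 0.1209]
tool_rot: [1.677, 0.829, -1.655]
contact_force: [1.6, 0.2, 1.0]
opening: 0.0271
at [0.6256 0.2819 0.1209] yaw -37.0 t 18.20
(0.509, -0.0675, 0.11, -96) -> [0.0082 0.1171 0.3493] [59.  -0.7 -0.1]
```

```bash
python3 -m handwheel '[0,0.004,0.117,0.349,59,0,0, 0,0.008,0.117,0.349,59,0,0, 0,0.008,0.117,0.349,59,0,0, 0,0.008,0.117,0.349,59,0,0, 0,0.008,0.117,0.349,59,0,0, 0,0.008,0.117,0.349,59,0,0, 0,0.008,0.117,0.349,59,0,0, 0,0.008,0.117,0.349,59,0,0, 0,0.008,0.117,0.349,59,0,0, 0,0.008,0.117,0.349,59,0,0, 0,0.008,0.117,0.349,59,0,0, 0,0.008,0.117,0.349,59,0,0]'
python3 - <<'E'
from h import *
row((.509,-.0675,.03,-96)); im,W=wrist('w12'); blobs(W,im,.008,(.4,-.12),(.6,.1),zmax=.018)
E
```

```text
t: 19.2
tool_pos: [0.5048, -0.0684, 0.1043]
tool_rot: [-2.167, 0.113, 2.168]
contact_force: [-0.8, 0.5, -1.0]
opening: 0.0273
at [ 0.5048 -0.0684  0.1043] yaw -96.0 t 19.20
(0.509, -0.0675, 0.03, -96) -> [ 0.0743 -0.0012 -0.0041] [-0.  0.  0.]
[ 88. 108.] 69 zmax 0.016 rect [598.2  69.9] L 18 W 4 longaxis -90 pca 91
[255. 173.] 6821 zmax 0.017 rect [509.2 -67.7] L 99 W 71 longaxis -6 pca -166
[142. 190.] 7918 zmax 0.017 rect [516.1  32.5] L 101 W 71 longaxis -5 pca 174
```

View pics/w12.png

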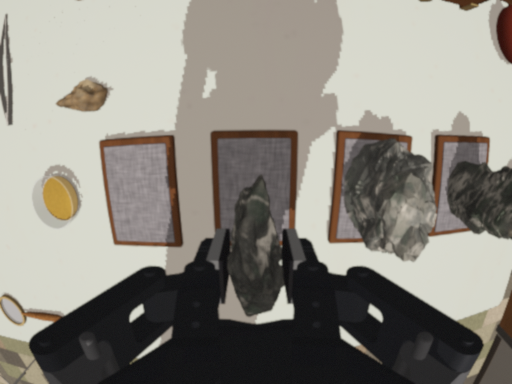

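The spur hangs straight over stand 2 (255,185), with rough on stand 3 (390,195) and tall on stand 4 to the right. Lowering.

```bash
python3 -m handwheel '[0,0.03,-0.001,-0.004,0,0,0, 0,0.055,-0.001,-0.004,0,0,0, 0,0.07,-0.001,-0.004,0,0,0, 0,0.076,-0.001,-0.004,0,0,0, 0,0.08,-0.001,-0.004,0,0,0, 0,0.082,-0.001,-0.004,0,0,0, 0,0.082,-0.001,-0.004,0,0,0]'
python3 -c "
from h import *
row((.509,-.0675,.017,-96))"
```

```text
t: 19.83
tool_pos: [0.5099, -0.0677, 0.0233]
tool_rot: [-2.169, 0.113, 2.167]
contact_force: [0.3, 0.0, -1.3]
opening: 0.0269
at [ 0.5099 -0.0677  0.0233] yaw -95.9 t 19.83
(0.509, -0.0675, 0.017, -96) -> [ 0.0063 -0.0001  0.0009] [ 0.1 -0.1 -0. ]
```

```bash
python3 -m handwheel '[0,0.003,0,0.0005,0,0,0, 0,0.004,0,0.0005,0,0,0, 0,0.005,0,0.0005,0,0,0, 0,0.005,0,0.0005,0,0,0]'
```

```text
t: 20.17
tool_pos: [0.5088, -0.0681, 0.0179]
tool_rot: [-2.168, 0.114, 2.167]
contact_force: [-0.5, 0.1, -0.4]
opening: 0.0269
```

```bash
python3 -m handwheel '[0,0.001,0,0,0,0,0, 0,0.0015,0,0,0,0,0, 0,0.0015,0,0,0,0,0]'
```

```text
t: 20.42
tool_pos: [0.5089, -0.0681, 0.0168]
tool_rot: [-2.168, 0.114, 2.167]
contact_force: [-0.8, 0.3, 5.1]
opening: 0.0273
```

```bash
python3 -m handwheel '[0.6,-0.0005,0,0,0,0,0, 0.6,-0.0005,0,0,0,0,0, 0.6,-0.0005,0,0,0,0,0, 0.6,-0.0005,0,0,0,0,0, 0.6,-0.02,0,0,0,0,0, 0.6,-0.06,0,0,0,0,0, 0.6,-0.1,0,0,0,0,0, 0.6,-0.14,0,0,0,0,0, 0.6,-0.17,0,0,0,0,0, 0.6,-0.17,0,0,0,0,0, 0.6,-0.17,0,0,0,0,0]'
python3 - <<'E'
from fit import *
row((.605,.075,.18,0))
im,W=wrist('w13')
q=W[np.hypot(W[...,0]-.509,W[...,1]+.0675)<.05]; q=q[(q[:,2]>.022)&(q[:,2]<.1)]; print(q[:,2].max()); fit(q,82,30,3)
E
```

```text
t: 21.33
tool_pos: [0.5101, -0.0684, 0.189]
tool_rot: [-2.174, 0.115, 2.162]
contact_force: [0.6, 0.0, -0.5]
opening: 0.0509
at [ 0.5101 -0.0684  0.189 ] yaw -96.0 t 21.33
(0.605, 0.075, 0.18, 0) -> [ 0.0093 -0.1525 -0.0793] [-96.   -0.2  -0.3]
0.05182727019702857
   err 1.3 long 168 L 81 W 30 ctr 508.9 -69.4
   err 1.8 long 165 L 81 W 31 ctr 508.7 -69.7
   err 2.3 long 171 L 81 W 29 ctr 509.1 -69.1
```

View pics/w13.png

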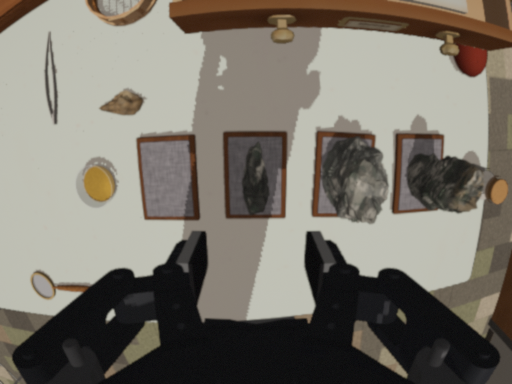

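The spur is centred on stand 2. The brown stone (122,102) is next; approach it and look.

```bash
python3 -c "
from h import *
row((.611,.078,.17,2))"; python3 -m handwheel '[0.7,0,-0.05,0,-20,0,0, 0.7,0.018,-0.156,-0.085,-98,0,0, 0.7,0.018,-0.156,-0.085,-98,0,0, 0.7,0.018,-0.156,-0.085,-98,0,0, 0.7,0.018,-0.156,-0.085,-98,0,0, 0.7,0.018,-0.156,-0.085,-98,0,0, 0.7,0.018,-0.156,-0.085,-98,0,0, 0.7,0.018,-0.156,-0.085,-98,0,0, 0.7,0.018,-0.156,-0.085,-98,0,0, 0.7,0.018,-0.156,-0.085,-98,0,0, 0.7,0.018,-0.156,-0.085,-98,0,0, 0.7,0.018,-0.156,-0.085,-98,0,0]'
python3 -m handwheel '[0.7,0,0,0,0,0,0, 0.7,0,0,0,0,0,0, 0.7,0,0,0,0,0,0]'
python3 -c "
from h import *
row((.611,.078,.17,2))"
```

```text
at [ 0.5088 -0.068   0.1864] yaw -96.0 t 21.38
(0.611, 0.078, 0.17, 2) -> [ 0.0165 -0.1559 -0.0864] [-98.   -0.   -0.1]
t: 22.38
tool_pos: [0.6077, 0.0783, 0.1646]
tool_rot: [1.33, 1.128, -1.337]
contact_force: [0.5, -0.7, -0.4]
opening: 0.0599
t: 22.63
tool_pos: [0.6086, 0.0782, 0.1664]
tool_rot: [1.338, 1.122, -1.341]
contact_force: [-0.9, -0.1, 0.1]
opening: 0.0594
at [0.6086 0.0782 0.1664] yaw -10.2 t 22.63
(0.611, 0.078, 0.17, 2) -> [-0.0036  0.0024 -0.0002] [-12.2   0.    0.2]
```

```bash
python3 -m handwheel '[0.7,0,0.001,0,-12,0,0, 0.7,0,0.001,0,-12,0,0, 0.7,0,0.001,0,-12,0,0, 0.7,0,0.001,0,-12,0,0]'
python3 - <<'E'
from fit import *
row((.611,.078,.003,2))
im,W=wrist('w14')
q=W[np.hypot(W[...,0]-.612,W[...,1]-.077)<.045]; q=q[(q[:,2]>.004)&(q[:,2]<.05)]
fit(q,60,30,6); blobs(W,im,.004,(.57,.03),(.66,.13))
i=cv2.resize(im[90:290,130:400],None,fx=2.5,fy=2.5,interpolation=cv2.INTER_CUBIC); cv2.imwrite('pics/w14b.png',i)
E
```

```text
t: 22.97
tool_pos: [0.6102, 0.0781, 0.1677]
tool_rot: [1.186, 1.224, -1.187]
contact_force: [0.3, 0.9, -0.9]
opening: 0.0601
at [0.6102 0.0781 0.1677] yaw 1.8 t 22.97
(0.611, 0.078, 0.003, 2) -> [1.647e-01 9.000e-04 1.000e-04] [-0.2 -0.   0. ]
   err 3.8 long 93 L 56 W 30 ctr 609.6 77.7
   err 3.8 long 90 L 57 W 30 ctr 610.1 77.7
   err 3.9 long 96 L 56 W 30 ctr 609.3 77.6
   err 4.0 long 87 L 57 W 29 ctr 610.6 77.7
   err 4.4 long 84 L 56 W 29 ctr 611.1 77.6
   err 4.7 long 99 L 56 W 30 ctr 609.0 77.5
[255. 178.] 935 zmax 0.025 rect [612.3  77.1] L 53 W 29 longaxis 67 pca 88
[188. 253.] 845 zmax 0.200 rect [575.7  77. ] L 23 W 11 longaxis -89 pca 104
[326. 253.] 958 zmax 0.200 rect [642.1  80.7] L 23 W 14 longaxis 54 pca 72
```

View pics/w14b.png

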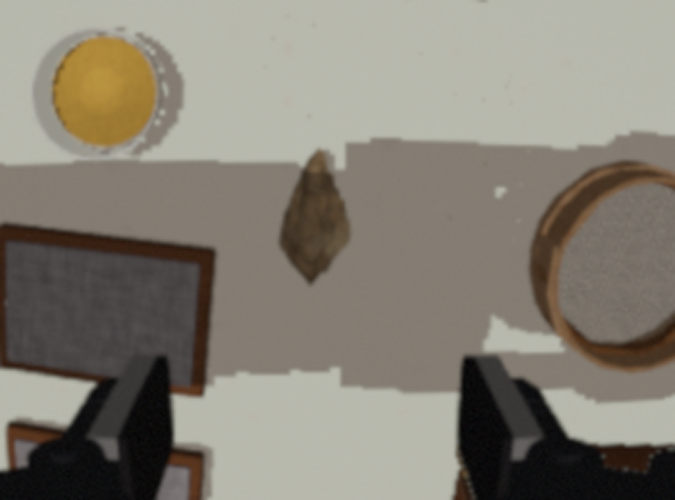

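The crop shows the brown diamond-shaped rock on bare table: tip (320,152), widest at row 238. The stand 1 corner is at (213,250), so I'll approach with a narrower opening and grip at the widest part.

```bash
python3 -c "
from h import *
row((.6105,.073,.008,0))"; python3 -m handwheel '[0.52,0.03,0.0005,0.005,2,0,0, 0.52,0.065,0.0005,0.005,2,0,0, 0.52,0.1,0.0005,0.005,2,0,0, 0.52,0.13,0.0005,0.005,2,0,0, 0.52,0.145,0.0005,0.005,2,0,0, 0.52,0.155,0.0005,0.005,2,0,0, 0.52,0.16,0.0005,0.005,2,0,0, 0.52,0.16,0.0005,0.005,2,0,0, 0.52,0.16,0.0005,0.005,2,0,0, 0.52,0.16,0.0005,0.005,2,0,0]'
python3 -c "
from h import *
row((.6105,.073,.0015,0))
wrist('w15')"
```

```text
at [0.6102 0.0781 0.1678] yaw 1.8 t 23.02
(0.6105, 0.073, 0.008, 0) -> [0.1598 0.0002 0.0051] [ 1.8 -0.   0. ]
t: 23.85
tool_pos: [0.6127, 0.0731, 0.0102]
tool_rot: [1.212, 1.206, -1.208]
contact_force: [-0.6, 0.2, 0.7]
opening: 0.0445
at [0.6127 0.0731 0.0102] yaw -0.1 t 23.85
(0.6105, 0.073, 0.0015, 0) -> [ 0.0087 -0.0022  0.0001] [-0.1 -0.  -0.2]
```

View pics/w15.png

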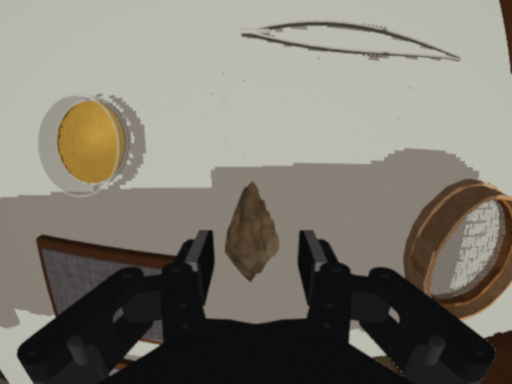

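```bash
python3 -m handwheel '[0.52,0.004,-0.001,0,0,0,0, 0.52,0.006,-0.001,0,0,0,0, 0.52,0.0065,-0.001,0,0,0,0, 0.52,0.0065,-0.001,0,0,0,0]'
```

```text
t: 24.23
tool_pos: [0.6098, 0.0731, 0.0014]
tool_rot: [1.21, 1.209, -1.21]
contact_force: [0.0, 0.3, -0.2]
opening: 0.0442
```

```bash
python3 -m handwheel '[0,0,0,0,0,0,0, 0,0,0,0,0,0,0, 0,0,0,0,0,0,0, 0,0,0,0,0,0,0, 0,0,0,0,0,0,0, 0,0,0,0,0,0,0]' 25
python3 -c "
from h import *
row((.6105,.073,.0015,0))
wrist('w16')"
```

```text
t: 24.73
tool_pos: [0.6103, 0.0731, 0.0019]
tool_rot: [1.21, 1.208, -1.209]
contact_force: [-0.3, 0.1, 1.8]
opening: 0.0276
at [0.6103 0.0731 0.0019] yaw -0.1 t 24.73
(0.6105, 0.073, 0.0015, 0) -> [0.0004 0.0002 0.0001] [-0.1 -0.  -0. ]
```

View pics/w16.png

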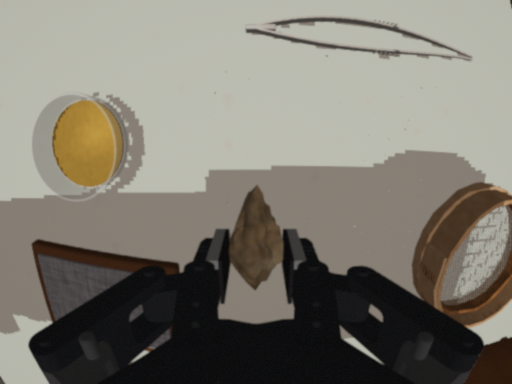

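```bash
python3 -m handwheel '[0,-0.015,0,0,0,0,0, 0,-0.04,0,0,0,0,0, 0,-0.07,0,0,0,0,0, 0,-0.1,0,0,0,0,0, 0,-0.1,0,0,0,0,0, 0,-0.1,0,0,0,0,0]'
python3 -c "
from h import *
row((.512,.033,.1,-95.5))"
```

```text
t: 25.28
tool_pos: [0.6118, 0.0731, 0.1043]
tool_rot: [1.212, 1.205, -1.206]
contact_force: [-0.0, -0.5, -1.8]
opening: 0.0274
at [0.6118 0.0731 0.1043] yaw -0.0 t 25.28
(0.512, 0.033, 0.1, -95.5) -> [ 0.0038 -0.0998  0.0402] [95.5 -0.2 -0.2]
```

```bash
python3 -m handwheel '[0,0,-0.04,0.016,40,0,0, 0,0.002,-0.0985,0.04,95.5,0,0, 0,0.002,-0.0985,0.04,95.5,0,0, 0,0.002,-0.0985,0.04,95.5,0,0, 0,0.002,-0.0985,0.04,95.5,0,0, 0,0.002,-0.0985,0.04,95.5,0,0, 0,0.002,-0.0985,0.04,95.5,0,0, 0,0.002,-0.0985,0.04,95.5,0,0, 0,0.002,-0.0985,0.04,95.5,0,0, 0,0.002,-0.0985,0.04,95.5,0,0, 0,0.002,-0.0985,0.04,95.5,0,0, 0,0.002,-0.0985,0.04,95.5,0,0]'
python3 -c "
from h import *
row((.512,.033,.1,-95.5))"
```

```text
t: 26.28
tool_pos: [0.51, 0.0333, 0.0973]
tool_rot: [2.185, 0.07, -2.193]
contact_force: [-0.1, 0.5, -0.4]
opening: 0.0277
at [0.51   0.0333 0.0973] yaw -86.3 t 26.28
(0.512, 0.033, 0.1, -95.5) -> [-0.0027  0.0004 -0.0019] [9.2 0.2 0. ]
```

```bash
python3 -m handwheel '[0,0,0,-0.001,9.5,0,0, 0,0,0,-0.001,9.5,0,0, 0,0.03,0,-0.001,9.5,0,0, 0,0.055,0,-0.001,9.5,0,0, 0,0.065,0,-0.001,9.5,0,0, 0,0.072,0,-0.001,9.5,0,0, 0,0.072,0,-0.001,9.5,0,0, 0,0.072,0,-0.001,9.5,0,0]'
python3 -c "
from h import *
row((.512,.033,.0165,-95.5))
wrist('w17')"
```

```text
t: 26.95
tool_pos: [0.5126, 0.0333, 0.0277]
tool_rot: [-2.172, 0.104, 2.173]
contact_force: [0.9, -0.3, -0.2]
opening: 0.0277
at [0.5126 0.0333 0.0277] yaw -95.5 t 26.95
(0.512, 0.033, 0.0165, -95.5) -> [0.0112 0.0003 0.0006] [ 0.  0. -0.]
```

View pics/w17.png

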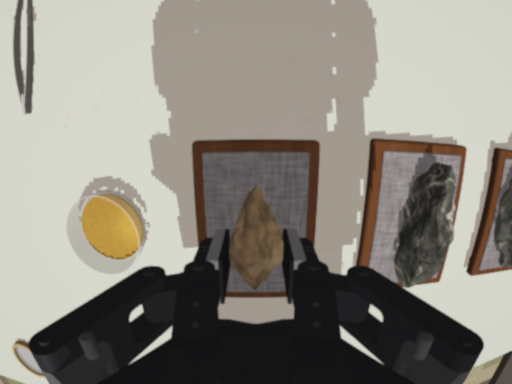

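```bash
python3 - <<'E'
from fit import *
d=np.load('pics/w17.npz'); W=d['W']
m=np.zeros(W.shape[:2],bool); m[180:295,230:283]=1
m&=(W[...,2]>.022)&(W[...,2]<.06); q=W[m]; print(len(q),q[:,:2].min(0),q[:,:2].max(0),q[:,2].max()); fit(q,60,30,4)
blobs(W,d['im'],.009,(.44,-.02),(.6,.08),zmax=.018)
E
```

```text
3632 [0.48927249 0.01867398] [0.54733026 0.04764431] 0.05090215417084743
   err 2.4 long 165 L 58 W 30 ctr 517.8 30.8
   err 2.7 long 168 L 58 W 29 ctr 518.0 31.2
   err 2.8 long 3 L 58 W 30 ctr 518.2 33.6
   err 2.8 long 162 L 57 W 30 ctr 517.6 30.4
[256. 182.] 10206 zmax 0.017 rect [535.5  30.9] L 70 W 62 longaxis 85 pca 85
[256. 285.] 1251 zmax 0.017 rect [480.1  35.9] L 39 W 28 longaxis 85 pca 87
```

The brown stone's centre is measured at (0.518, 0.033) against the stand's (0.5165, 0.0325). Lowering to contact.

```bash
python3 -m handwheel '[0,0.005,0,0.001,0,0,0, 0,0.008,0,0.001,0,0,0, 0,0.009,0,0.001,0,0,0, 0,0.009,0,0.001,0,0,0, 0,0.009,0,0.001,0,0,0]'
```

```text
t: 27.42
tool_pos: [0.5117, 0.0334, 0.0188]
tool_rot: [-2.173, 0.104, 2.172]
contact_force: [0.5, 0.2, -0.4]
opening: 0.0274
```

```bash
python3 -m handwheel '[0,0.001,0,0,0,0,0, 0,0.002,0,0,0,0,0, 0,0.003,0,0,0,0,0, 0,0.003,0,0,0,0,0]'
```

```text
t: 27.75
tool_pos: [0.5117, 0.0334, 0.0159]
tool_rot: [-2.172, 0.104, 2.172]
contact_force: [-0.9, -0.2, 0.6]
opening: 0.0277
```

```bash
python3 -m handwheel '[0,0.001,0,0,0,0,0, 0,0.001,0,0,0,0,0, 0,0.001,0,0,0,0,0]'
```

```text
t: 28.0
tool_pos: [0.5118, 0.0334, 0.0158]
tool_rot: [-2.172, 0.104, 2.173]
contact_force: [-3.5, -0.3, 7.4]
opening: 0.0278
```

Seated at +7.4 N. Release and retreat.

```bash
python3 -m handwheel '[0.5,-0.0008,0,0,0,0,0, 0.5,-0.0008,0,0,0,0,0, 0.5,-0.0008,0,0,0,0,0, 0.5,-0.0008,0,0,0,0,0, 0.5,-0.02,0,0,0,0,0, 0.5,-0.06,0,0,0,0,0, 0.5,-0.1,0,0,0,0,0, 0.5,-0.14,0,0,0,0,0, 0.5,-0.18,0,0,0,0,0, 0.5,-0.2,0,0,0,0,0, 0.5,-0.2,0,0,0,0,0]'
python3 -c "
from h import *
row((.4,.033,.3,-95))
wrist('w18')"
```

```text
t: 28.92
tool_pos: [0.5149, 0.0331, 0.2219]
tool_rot: [-2.185, 0.105, 2.159]
contact_force: [0.1, -0.8, 1.2]
opening: 0.0425
at [0.5149 0.0331 0.2219] yaw -95.5 t 28.92
(0.4, 0.033, 0.3, -95) -> [-0.0795  0.0111  0.1134] [-0.5 -0.7  0. ]
```

View pics/w18.png

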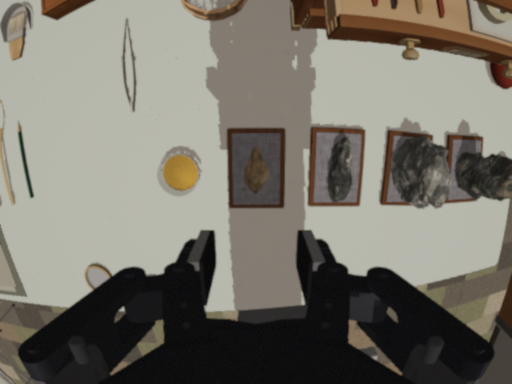

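All four are placed. I'll move aside and check from the fixed cameras.

```bash
python3 -m handwheel '[0.5,-0.08,-0.12,0.05,0,0,0, 0.5,-0.08,-0.12,0.05,0,0,0, 0.5,-0.08,-0.26,0.1,0,0,0, 0.5,-0.08,-0.26,0.1,0,0,0, 0.5,-0.08,-0.26,0.1,0,0,0, 0.5,-0.08,-0.26,0.1,0,0,0, 0.5,-0.08,-0.26,0.1,0,0,0, 0.5,-0.08,-0.26,0.1,0,0,0, 0.5,-0.08,-0.26,0.1,0,0,0, 0.5,-0.08,-0.26,0.1,0,0,0]'
python3 - <<'E'
from fit import *
V=[]
for n in ['top','scene']:
    im,d=ctrl.get_image(n); V.append(cloud(n,d)); cv2.imwrite(f'pics/{n}9.png',im)
    if n=='top': a=cv2.resize(im[150:260,220:440],None,fx=3,fy=3,interpolation=cv2.INTER_CUBIC)
    else: b=cv2.resize(im[140:240,220:440],None,fx=3,fy=3,interpolation=cv2.INTER_CUBIC)
cv2.imwrite('pics/fin_t.png',a); cv2.imwrite('pics/fin_s.png',b)
for n,w in [('s1','w18'),('s2','w18'),('s3','w8'),('s4','w8')]: pass
for n,c,L,Wd,H in [('tall',(.4925,-.269),69,46,114),('rough',(.4995,-.1685),91,59,85),('spur',(.509,-.0675),82,30,36),('brown',(.5165,.033),60,30,24)]:
    Q=[]
    for W in V:
        q=W[np.hypot(W[...,0]-c[0],W[...,1]-c[1])<.052]; q=q[(q[:,2]>.022)&(q[:,2]<.2)]; Q.append(q)
    print(n,'stand',c,'top z',[round(float(q[:,2].max()),3) if len(q) else None for q in Q],'expect',H+14); fit(np.vstack(Q),L,Wd,2)
for n,W in zip(['top','scene'],V): 
    print(n); blobs(W,None,.006,(.42,-.42),(.55,-.33),minn=15); blobs(W,None,.006,(.48,.09),(.56,.17),minn=15)
E
```

```text
t: 29.8
tool_pos: [0.4363, 0.3014, 0.2924]
tool_rot: [-2.171, 0.106, 2.177]
contact_force: [-0.4, 0.2, -0.8]
opening: 0.0424
tall stand (0.4925, -0.269) top z [0.129, 0.127] expect 128
   err 1.6 long 162 L 68 W 45 ctr 493.1 -266.2
   err 1.6 long 159 L 68 W 46 ctr 492.8 -266.8
rough stand (0.4995, -0.1685) top z [0.101, 0.1] expect 99
   err 2.0 long 0 L 89 W 59 ctr 502.6 -165.8
   err 2.3 long 177 L 89 W 58 ctr 502.6 -165.8
spur stand (0.509, -0.0675) top z [0.052, 0.052] expect 50
   err 4.5 long 171 L 79 W 31 ctr 508.4 -64.8
   err 4.5 long 168 L 79 W 31 ctr 508.4 -65.5
brown stand (0.5165, 0.033) top z [0.04, 0.039] expect 38
   err 5.3 long 162 L 55 W 30 ctr 515.8 33.6
   err 5.3 long 165 L 55 W 30 ctr 516.1 33.7
top
[410. 220.] 211 zmax 0.075 rect [ 478.8 -357. ] L 40 W 37 longaxis -37 pca -179
[250. 200.] 96 zmax 0.022 rect [526.9 134. ] L 54 W 39 longaxis -50 pca 131
scene
[344. 170.] 149 zmax 0.072 rect [ 475.4 -355.8] L 44 W 41 longaxis -37 pca -159
[255. 215.] 117 zmax 0.022 rect [518.  131.2] L 59 W 50 longaxis -46 pca 137
```

View pics/fin_t.png

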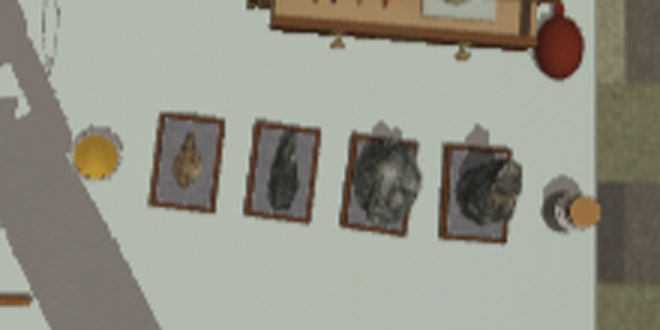

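View pics/fin_s.png

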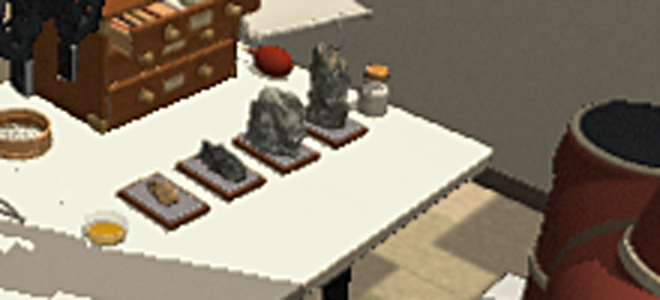

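The top crop shows brown (187,160), spur (285,172), rough (388,185) and tall (490,185), each within its stand. The dish (97,155) and jar (575,210) are unmoved, the side view shows all four upright, and the gripper is clear. Handing in.

```bash
python3 -c "
from station import ctrl
print(ctrl.finish_job())"
```

```text
the job is handed in; nothing more can be done
None
```

The four stones are lined up by height and the job is handed in, at about 30 s of the 112 s allowed. The tallest is on stand 4 next to the corked jar, then the rough block on stand 3, the grey spur on stand 2, and the brown stone on stand 1 next to the dish.

**Last checks (top and scene cameras, arm clear):**
- **Position:** fitted stone centres lie within about 4 mm of their stand centres.
- **Height:** the tops are within 2 mm of the expected heights, so all four stand upright.
- **Jar and dish:** the top camera puts both within about 1 mm of where they started. The scene camera's fit moved more (up to about 7 mm), but its view of both is partial.
- **Disagreement:** the fitted centres for the rough and spur stones differ by about 4 mm in y between the wrist camera and the fixed cameras. I put this down to calibration and partial views; none of the checks failed.

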